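# Clear and close the sample case

## Robot

A 6-joint arm with a two-finger parallel gripper is mounted at the origin on the work surface. World frame = base frame: x ahead of the robot, y to its left, z up, the work surface at z = 0. Lengths are in m, angles in rad, forces in N, time in s.
With the tool pointing down it reaches from about 0.3 to 0.875 m from the base axis. Payload 6.4 kg.
Tool frame: the origin (TCP) lies at the very end of the fingers, on their centre line; the grasp point (between the pads) lies 19 mm behind it; z points along the fingers, y is the direction in which the jaws open and shut (so a half turn about z gives the same grasp; the last joint's range is limited). The gripper opens to 85 mm and grips with 20 to 120 N. Pads are 22 mm wide; open, the fingers measure 114 mm over their backs; the gripper's body (76 mm by 85 mm) begins 54 mm behind the grasp point. The pads swing forward as they close: fully open they stand 13 mm farther back than shut.
Start: joints at [0.897, 0.181, 1.607, -0, 1.354, -0.206], TCP at [0.259, 0.513, 0.231] pointing down, gripper open.
Joint ranges: [-2.99, 2.99], [-0.89, 2.07], [0.3, 2.58], [-1.14, 4.28], [0, 2.63], [-3.12, 3.12]. Speed limits (rad/s): [2.57, 2.57, 3.01, 3.14, 3.14, 3.14].

## Interface

Orientations are given as a unit quaternion [w, x, y, z].
In Python, from bench import * gives the robot as it stands.
- The arm moves only by the tool arm_command, never from a script. Its argument "motion" is text: rows parted by semicolons, each of 7 numbers parted by spaces: the shift along the tool's x, y, z in units of 0.2 m (1.0 is 0.2 m), then the turn, a rotation vector about the tool's x, y, z in units of 60 degrees (1.0 is 60 degrees), then the opening, from 0 (shut) to 1 (fully open). In form: tx ty tz ax ay az grip; .... A call has 1 to 10 rows; each row shifts and turns the pose as measured when the row begins, along the tool's axes as they then stand; what a row does not reach is not made up. A row lasts 1/12 s, in which the tool goes at most 41.7 mm and 7.16 degrees, less where a joint would pass 70% of its speed; a pose out of reach is approached as far as the arm can. A call with a number of a shift or a turn outside -1 to 1 is refused whole. A call with a gripper value outside its range is refused whole. The fingers move at their own pace and stop on an object; the grip force is fixed at half the most. Time passes only in rows, so rows that do not move let the fingers close. It gives the time, the measured TCP pose, the force and the opening at its end, in the units of the state.
- get_obs(): the state, without advancing time (a new reading comes with each control period).
- camera(name): name is "side" or "top" or "wrist"; returns a dict with "img" (480x640x3 uint8, red, green, blue), "intrinsics" (3x3 intrinsics, pixels), "pose" (4x4, takes a point from camera to world coordinates); the wrist camera has in their place "mount" (4x4, takes a point from camera to tool coordinates, whose origin is the TCP and whose axes are the flange's). Camera axes: x right, y down, z forward; pixel columns grow to the right and rows downward; lengths in m; the calibration is good to about 2 mm. A picture is of the moment at which its call begins: read the wrist's pose just before it. There is no depth.
- hand_in(): hands the job in, once; it reports no verdict.
Trained networks look in the newest picture that a camera, given by its name, has taken for a name from the list of things; names that differ only in an ending like _2 or _b are one class to them, and where a whole thing is asked for, a point or a joint stands for the part that bears it (a point fixed in the world has none). Each returns a list of dicts, best first, with "conf" (0 to 1); they miss things now and then, are a little off and sometimes report something else, mostly with a low value. They report only what shows in the picture. A call takes as long as a camera call. They do not tell look-alikes from the thing itself.
- search_frame(camera, target): "box" ([left, top, right, bottom] in pixels, round what is visible of it).
The state is a dict: "time_s": time; "q": joint angles; "dq": joint speeds; "joint_efforts": joint torques, N m; "eef_pos": TCP position; "eef_rot": TCP orientation; "wrist_force": force on the tool from outside, world axes, zero at the start; "torque": the same for the moment, N m; "opening": opening from 0.0 (shut) to 1.0 (fully open).
Only numpy, scipy, OpenCV 4.12 (cv2) and the standard library are available. Lean on these libraries where they do the work, as an engineer would, in place of code of your own. Each camera call takes 0.05 s, during which the arm holds its last target.

## Task

The tall red-capped bottle was packed in the sample case by mistake and stops it from closing: take it out and set it down upright in the green tray, leaving the two brown jars standing in the case. Then lower the case's heavy lid under control until it is fully shut; it falls by itself once it is part-way down, so keep it supported and do not let it slam. Leave the other glassware on the bench where it stands.

Things in the scene. Friction and masses are not known exactly. Their poses are not given: they have to be found in the camera images.
- case: Grey open-topped sample case fixed to the bench, 170 (its x) x 270 (its y) x 95 mm high, walls 6 mm, floor top 6 mm up; two inner walls across it make three bays side by side along y, about 82 mm wide each and 158 mm long. Origin: centre of its underside. Its -x side is the front, towards the robot; the lid hinge runs along y on the +x top edge.
- lid (a joint): Lid hinge (rad): 0 shut and level, 1.57 straight up, to 2.0 leaning back from the robot; starts at 1.5 to 1.72. The lid is a blue frame 170 x 270 x 12 mm with a clear window, 0.9 kg (+-10 percent). Hinge friction 0.35 N m, damping 0.2 N m s/rad: left alone it stays where it is above about 1.2 rad; below that it falls and slams.
- lid_hinge (a point): Middle of the hinge line, at half the lid's thickness when shut: 85 mm behind the case's origin along the case's +x, 101 mm above the bench.
- tab_end (a point): Middle of the free end, at half thickness, of the dark steel tab on the lid's front edge: 120 mm wide, 12 mm thick, in the lid's plane. Shut, it juts 45 mm beyond the case's front wall, underside 95 mm above the bench, free below, so fingers can push behind it and carry it from below. Turns 215 mm from lid_hinge. x axis: along the lid to the hinge; z: out of its outer face.
- bottle_center (a point): Centre (65 mm above its foot) of the bottle that does not belong: upright cylinder 54 mm in diameter, 130 mm tall, white below, the top 32 mm a red cap 52 mm in diameter, 0.2 to 0.4 kg. It stands in any of the three bays and its top is 136 mm above the bench, 41 mm over the case's rim.
- jar1_center (a point): Centre (half-way up) of a brown glass jar with white cap, 54 mm in diameter, 70 mm tall, which belongs in the case. z axis up along the jar.
- jar2_center (a point): Centre of the second, identical brown jar, in another bay.
- tray: Green fixed tray 150 x 150 x 14 mm, walls and floor 4 mm. Origin: centre of its underside. It lies to the left or the right of the case.
- stirrer: White stirrer, bystander fixed on the other side of the case, 150 x 150 mm, 61 mm high; origin: centre of its underside.
- cylinder: Glass measuring cylinder, bystander, 180 mm tall, 44 mm in diameter on a blue foot of 80 mm; origin: centre of its underside.
- flask: Green glass bottle with grey cap, bystander, 170 mm tall, 70 mm in diameter; origin: centre of its underside.
- dish: Flat round culture dish, bystander, 90 mm in diameter, 16 mm high; origin: centre of its underside.
Mind the look-alikes: they are no part of the job. Several things have the shape of the tray; the one meant has the colours described above.

How it is judged:
On the way, in this order (a step that is already met when the one before it is completed fails the run):
1. the red-capped bottle stands upright in the green tray, let go (x of bottle_center in the frame of tray between -0.05 and 0.05 m and y of bottle_center in the frame of tray between -0.05 and 0.05 m and z of bottle_center in the frame of tray between 0.055 and 0.08 m and angle between bottle_center's own z axis and vertical below 0.15 rad and contact force between the fingers and bottle below 0.1 N), for 0.2 s.
2. the lid is fully shut (value of joint lid below 0.03 rad), for 0.2 s.
At the end, for the whole second after the job is handed in: The lid is fully shut (under 0.03 rad), the red-capped bottle stands upright (within 0.15 rad) inside the green tray, its axis within 50 mm of the tray's centre along each side, and both brown jars stand in the case (value of joint lid below 0.03 rad and x of bottle_center in the frame of tray between -0.05 and 0.05 m and y of bottle_center in the frame of tray between -0.05 and 0.05 m and z of bottle_center in the frame of tray between 0.055 and 0.08 m and angle between bottle_center's own z axis and vertical below 0.15 rad and x of jar1_center in the frame of case between -0.08 and 0.08 m and y of jar1_center in the frame of case between -0.13 and 0.13 m and z of each of jar1_center, jar2_center in the frame of case below 0.06 m and angle between each of jar1_center, jar2_center's own z axis and vertical below 0.3 rad and x of jar2_center in the frame of case between -0.08 and 0.08 m and y of jar2_center in the frame of case between -0.13 and 0.13 m); the robot touches nothing.
It fails at once if the lid slams: it closes faster than 1.3 rad/s in its last 0.3 rad (value of joint lid below 0.3 rad and velocity of joint lid below -1.3 rad/s).
It fails at once if the red-capped bottle is knocked over (angle between bottle_center's own z axis and vertical above 0.7 rad).
It fails at once if the red-capped bottle is dropped into the tray (horizontal distance between bottle_center and tray below 0.1 m and z of bottle_center in the frame of tray below 0.12 m and linear speed of bottle above 0.55 m/s).
It fails at once if the measuring cylinder, the green bottle or the dish is pushed more than 30 mm or tipped (distance of any of cylinder, flask, dish from where it was at the start of the episode above 0.03 m or angle between any of cylinder, flask, dish's own z axis and vertical above 0.35 rad).
It also fails if it takes over 64 s, if anything falls off the work surface, if the arm or the gripper's body presses on something with over 40 N, if the wrist force passes 120 N, or if a joint passes its speed limit or range.

## Working session

There is one attempt and no reset: what is moved stays moved. The work goes in short steps, Python scripts to look and compute and a tool call to move; the robot and the scene stay as the last step left them, time stands still between calls to the robot, and variables do not carry over. Pictures are saved under pics/ and viewed, and the job is handed in when it is done.

Besides the shell and the picture viewer there is one more tool, called after ">>>" as name(argument=value, ...) on one line, values as JSON. arm_command: Moves the arm, as the interface text tells. Shifts and turns lie within -1 to 1; 1 stands for 0.2 m of shift or 60 degrees of turn. Its arguments: {"type":"object","properties":{"motion":{"type":"string"}},"required":["motion"]}

```bash
ls; mkdir -p pics
python3 - <<'E'
from bench import *
import cv2
print(get_obs())
for n in ["side","top","wrist"]:
    c=camera(n); cv2.imwrite(f"pics/{n}0.png",c["img"][:,:,::-1])
    print(n,c["intrinsics"].tolist() if hasattr(c["intrinsics"],'tolist') else c["intrinsics"]); print(c.get("pose",c.get("mount")))
    for t in ["case","lid","tab_end","bottle_center","jar1_center","tray","stirrer","cylinder","flask","dish"]:
        print(t,[( [round(v) for v in d["box"]],round(d["conf"],2)) for d in search_frame(n,t)][:3])
E
```

```text
pics
{'time_s': 0.0, 'q': array([ 8.96688970e-01,  1.81545192e-01,  1.60801085e+00,  3.03618538e-05,
        1.35378107e+00, -2.06286075e-01]), 'dq': array([ 0.00150909,  0.00026586, -0.0005386 ,  0.00217701, -0.00041708,
        0.00070614]), 'joint_efforts': array([ 3.68397468e-04, -4.44869685e+01, -3.51334727e+01, -2.63011734e-04,
        9.05809313e-03,  2.89581777e-06]), 'eef_pos': array([0.25891215, 0.51279754, 0.23038044]), 'eef_rot': array([-3.85079468e-04,  2.31786534e-01,  9.72766283e-01, -7.82758450e-04]), 'wrist_force': array([-0.45560811,  0.24159768,  0.37581716]), 'torque': array([ 0.0353205 , -0.00299261,  0.01906544]), 'opening': 0.9978407184729355}
side [[604.3745057217676, 0.0, 326.43189619659734], [0.0, 604.3745057217676, 242.81504527202412], [0.0, 0.0, 1.0]]
[[-0.99190339 -0.07673902  0.10118687  0.34560872]
 [-0.12628488  0.51189967 -0.84971222  1.57162121]
 [ 0.01340856 -0.85561081 -0.517446    0.98870404]
 [ 0.          0.          0.          1.        ]]
case [([275, 145, 343, 270], 0.7), ([303, 189, 319, 213], 0.66)]
lid [([272, 147, 289, 242], 0.78)]
tab_e
[... 1188 characters left out ...]
62, 507, 196], 0.88)]
flask [([250, 156, 281, 191], 0.67)]
dish [([414, 271, 450, 306], 0.82)]
wrist [[347.21737483972646, 0.0, 323.3287586944712], [0.0, 347.21737483972646, 240.99292625100384], [0.0, 0.0, 1.0]]
[[ 1.85888561e-04 -9.47543742e-01 -3.19626068e-01  8.23949126e-02]
 [ 9.99999750e-01 -4.19800172e-05  7.06032580e-04 -1.19183611e-03]
 [-6.82414660e-04 -3.19626119e-01  9.47543497e-01 -1.41967194e-01]
 [ 0.00000000e+00  0.00000000e+00  0.00000000e+00  1.00000000e+00]]
case [([107, 464, 155, 479], 0.77)]
lid []
tab_end []
bottle_center []
jar1_center []
tray [([25, 302, 165, 392], 0.86), ([244, 376, 365, 433], 0.8), ([406, 318, 543, 416], 0.63)]
stirrer []
cylinder []
flask []
dish []
```

View pics/top0.png

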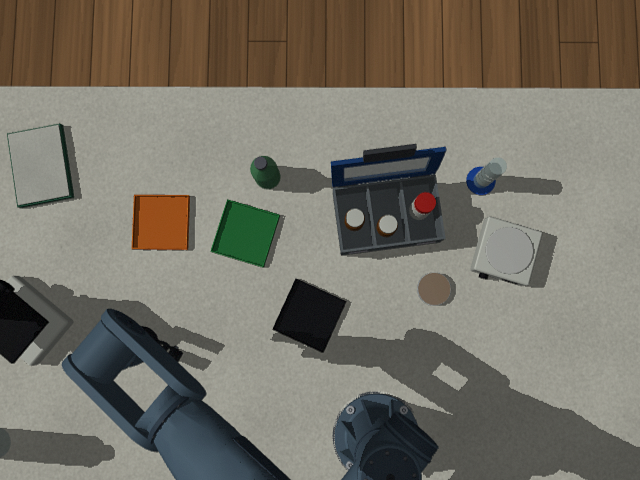

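View pics/side0.png

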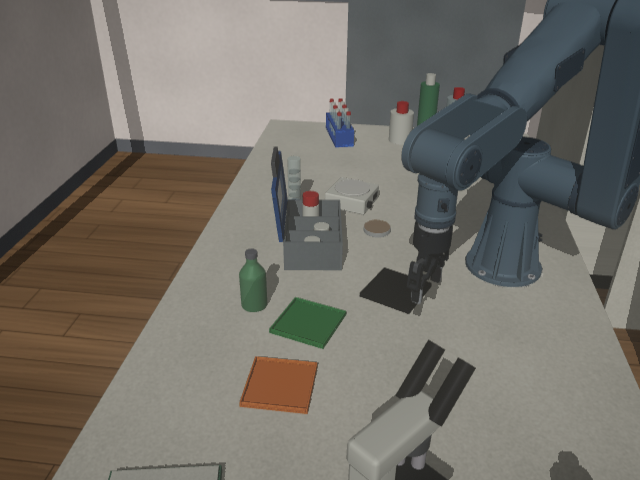

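Run:
```python
import cv2
a=cv2.imread("pics/top0.png")[130:310,320:560]
cv2.imwrite("pics/topc.png",cv2.resize(a,None,fx=3.3,fy=3.3,interpolation=cv2.INTER_CUBIC))
```

```text
(no output)
```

View pics/topc.png

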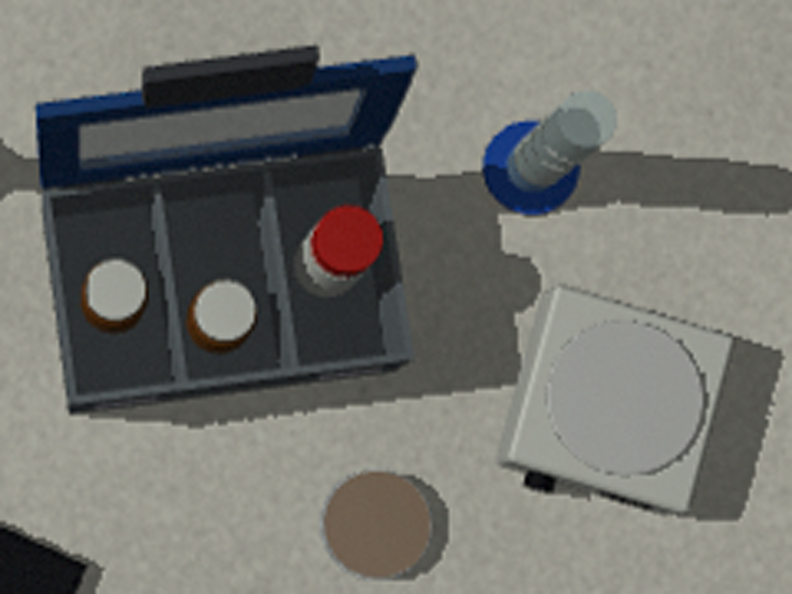

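```bash
cat > h.py <<'E'
import numpy as np
from scipy.spatial.transform import Rotation as R
def ray(u,v,K,P,z):
    K=np.array(K);P=np.array(P)
    d=P[:3,:3]@np.linalg.inv(K)@np.array([u,v,1.]);o=P[:3,3]
    return o+d*(z-o[2])/d[2]
def rot(o): q=o["eef_rot"]; return R.from_quat([q[1],q[2],q[3],q[0]])
E
python3 - <<'E'
from bench import *
from h import *
import cv2
c=camera("top");K=c["intrinsics"];P=c["pose"]
im=c["img"]
f=lambda x,y,z:ray(x/3.3+320,y/3.3+130,K,P,z)
for n,a in dict(FL=(70,404,.095),FR=(408,356,.095),BL=(43,190,.095),BR=(380,152,.095),tabL=(145,87,.30),tabR=(318,65,.30),lidTL=(38,104,.27),lidTR=(416,57,.27)).items(): print(n,f(*a).round(4))
hsv=cv2.cvtColor(im,cv2.COLOR_RGB2HSV)
def blob(m,roi):
    mm=np.zeros_like(m); x0,y0,x1,y1=roi; mm[y0:y1,x0:x1]=m[y0:y1,x0:x1]
    n,l,s,ce=cv2.connectedComponentsWithStats(mm)
    i=1+np.argmax(s[1:,4]); cnt=cv2.findContours((l==i).astype(np.uint8),0,2)[0][0]
    return ce[i],s[i],cv2.minAreaRect(cnt)
red=(((hsv[...,0]<8)|(hsv[...,0]>172))&(hsv[...,1]>150)&(hsv[...,2]>80)).astype(np.uint8)
ce,s,r=blob(red,(400,180,450,225)); print(ce,s,r); print("bottle",ray(*ce,K,P,.136))
g=((abs(hsv[...,0].astype(int)-65)<20)&(hsv[...,1]>100)).astype(np.uint8)
ce,s,r=blob(g,(205,195,290,275)); print(ce,s,r); print("tray",ray(*r[0],K,P,.008),[ray(*p,K,P,.014).round(3) for p in cv2.boxPoints(r)])
b=((abs(hsv[...,0].astype(int)-112)<12)&(hsv[...,1]>150)).astype(np.uint8)
for n,p,z in [("jar1",(116,287),.076),("jar2",(224,310),.076),("flask",None,0)]:
    if p: print(n,f(*p,z))
for n,p,z in [("flasktop",(261,162),.17),("cylfoot",(481,181),.01),("cyltop",(497,168),.18),("dish",(435,289),.016),("stirrer",(508,248),.061)]: print(n,ray(*p,K,P,z).round(3))
E
```

```text
FL [0.4745 0.0944 0.095 ]
FR [ 0.5128 -0.1681  0.095 ]
BL [0.6428 0.1159 0.095 ]
BR [ 0.6741 -0.1487  0.095 ]
tabL [0.6735 0.0459 0.3   ]
tabR [ 0.6893 -0.0724  0.3   ]
lidTL [0.6688 0.119  0.27  ]
lidTR [ 0.7032 -0.1452  0.27  ]
[424.72303207 202.17201166] [414 192  22  21 343] ((424.57928466796875, 201.7134246826172), (19.435951232910156, 21.31328773498535), 83.6598129272461)
bottle [ 0.59819006 -0.11458134  0.136     ]
[244.86172676 232.81243798] [ 211  200   69   67 3023] ((244.75979614257812, 232.76870727539062), (55.359840393066406, 55.30018615722656), 17.35402488708496)
tray [0.53499194 0.35498107 0.008     ] [array([0.485, 0.446, 0.014]), array([0.629, 0.405, 0.014]), array([0.584, 0.261, 0.014]), array([0.441, 0.303, 0.014])]
jar1 [0.56906229 0.05806834 0.076     ]
jar2 [ 0.55102649 -0.02706015  0.076     ]
flasktop [0.691 0.294 0.17 ]
cylfoot [ 0.679 -0.288  0.01 ]
cyltop [ 0.676 -0.286  0.18 ]
dish [ 0.384 -0.157  0.016]
stirrer [ 0.491 -0.342  0.061]
```

```bash
cat >> h.py <<'E'
from scipy.spatial.transform import Slerp
def down(yaxis):
    y=np.array([*yaxis[:2],0.]);y/=np.linalg.norm(y);z=np.array([0,0,-1.]);x=np.cross(y,z)
    return R.from_matrix(np.array([x,y,z]).T)
def plan(o,waypts,grip):
    """waypts: list of (pos,R,rows)"""
    p=np.array(o["eef_pos"]);r=rot(o);out=[]
    for P,Rt,n in waypts:
        P=np.array(P); s=Slerp([0,1],R.concatenate([r,Rt])); p0=p.copy();prev=r
        for i in range(1,n+1):
            pn=p0+(P-p0)*i/n; rn=s(i/n)
            t=prev.inv().apply(pn-p); w=(prev.inv()*rn).as_rotvec()
            out.append(" ".join(f"{v:.3f}" for v in [*(t/.2),*(w/(np.pi/3))])+f" {grip}")
            p,prev=pn,rn
        r=Rt
    for k in range(0,len(out),10): print("; ".join(out[k:k+10]))
def show():
    from bench import get_obs
    o=get_obs(); r=rot(o).as_matrix()
    print("t",round(o["time_s"],2),"p",o["eef_pos"].round(4),"q",o["q"].round(3),"F",o["wrist_force"].round(1),"op",round(o["opening"],3)); print("x,y,z cols\n",r.round(3)); return o
E
python3 - <<'E'
from h import *
o=show()
D=down((.991,.135))
plan(o,[((.598,-.115,.24),D,19)],1)
E
```

```text
t 1.7 p [0.2593 0.5133 0.2313] q [ 0.897  0.181  1.607  0.     1.354 -0.206] F [ 0.   1.1 -0.1] op 0.998
x,y,z cols
 [[-0.893  0.451  0.   ]
 [ 0.451  0.893  0.   ]
 [ 0.     0.    -1.   ]]
-0.154 -0.107 -0.002 0.000 -0.000 0.049 1; -0.159 -0.099 -0.002 0.000 -0.000 0.049 1; -0.164 -0.091 -0.002 0.000 -0.000 0.049 1; -0.169 -0.083 -0.002 0.000 -0.000 0.049 1; -0.173 -0.074 -0.002 0.000 -0.000 0.049 1; -0.176 -0.065 -0.002 0.000 -0.000 0.049 1; -0.179 -0.056 -0.002 0.000 -0.000 0.049 1; -0.182 -0.047 -0.002 0.000 -0.000 0.049 1; -0.184 -0.038 -0.002 0.000 -0.000 0.049 1; -0.186 -0.028 -0.002 0.000 -0.000 0.049 1
-0.187 -0.019 -0.002 0.000 -0.000 0.049 1; -0.188 -0.009 -0.002 0.000 -0.000 0.049 1; -0.188 0.000 -0.002 0.000 -0.000 0.049 1; -0.188 0.010 -0.002 0.000 -0.000 0.049 1; -0.187 0.020 -0.002 0.000 -0.000 0.049 1; -0.186 0.029 -0.002 0.000 -0.000 0.049 1; -0.184 0.038 -0.002 0.000 -0.000 0.049 1; -0.182 0.048 -0.002 0.000 -0.000 0.049 1; -0.179 0.057 -0.002 0.000 -0.000 0.049 1
```

>>> arm_command(motion="-0.155 -0.105 -0.01 0 0 0.05 1; -0.16 -0.1 -0.01 0 0 0.05 1; -0.165 -0.09 -0.01 0 0 0.05 1; -0.17 -0.08 -0.01 0 0 0.05 1; -0.17 -0.075 -0.01 0 0 0.05 1; -0.175 -0.065 -0.01 0 0 0.05 1; -0.18 -0.055 -0.01 0 0 0.05 1; -0.18 -0.05 0 0 0 0.05 1; -0.185 -0.04 0 0 0 0.05 1; -0.185 -0.03 0 0 0 0.05 1")

```text
time_s: 2.53
eef_pos: [0.4358, 0.1734, 0.2462]
eef_rot: [0.001, 0.48, 0.877, 0.002]
wrist_force: [0.8, -0.1, 0.9]
opening: 1.004
```

Run:
```python
from h import *
o=show()
D=down((.991,.135))
plan(o,[((.598,-.115,.24),D,12)],1)
```

```text
t 2.53 p [0.4358 0.1734 0.2462] q [ 0.123 -0.08   1.849  0.003  1.369 -0.448] F [ 0.8 -0.1  0.9] op 1.004
x,y,z cols
 [[-0.54   0.842  0.004]
 [ 0.842  0.54   0.004]
 [ 0.001  0.005 -1.   ]]
-0.138 -0.008 0.002 0.000 -0.000 0.035 1; -0.138 -0.003 0.002 0.000 -0.000 0.035 1; -0.138 0.002 0.002 0.000 -0.000 0.035 1; -0.138 0.007 0.002 0.000 -0.000 0.035 1; -0.137 0.012 0.002 0.000 -0.000 0.035 1; -0.137 0.017 0.002 0.000 -0.000 0.035 1; -0.136 0.022 0.003 0.000 -0.000 0.035 1; -0.135 0.027 0.003 0.000 -0.000 0.035 1; -0.134 0.032 0.003 0.000 -0.000 0.035 1; -0.133 0.037 0.003 0.000 -0.000 0.035 1
-0.132 0.041 0.003 0.000 -0.000 0.035 1; -0.130 0.046 0.003 0.000 -0.000 0.035 1
```

>>> arm_command(motion="-0.15 -0.01 0 0 0 0.04 1; -0.15 0 0 0 0 0.04 1; -0.15 0 0 0 0 0.04 1; -0.15 0.01 0 0 0 0.04 1; -0.15 0.01 0 0 0 0.04 1; -0.15 0.02 0 0 0 0.04 1; -0.14 0.03 0 0 0 0.04 1; -0.14 0.03 0 0 0 0.04 1; -0.13 0.04 0 0 0 0.04 1; -0.13 0.04 0 0 0 0.04 1")

```text
time_s: 3.37
eef_pos: [0.5794, -0.1019, 0.2482]
eef_rot: [0.002, 0.662, 0.749, 0.004]
wrist_force: [0.2, 0.2, 0.7]
opening: 1.003
```

Run:
```python
from h import *
o=show()
D=down((.991,.135))
plan(o,[((.598,-.115,.22),D,3)],1)
```

```text
t 3.37 p [ 0.5794 -0.1019  0.2482] q [-0.379  0.19   1.561  0.006  1.383 -0.504] F [0.2 0.2 0.7] op 1.003
x,y,z cols
 [[-0.123  0.992  0.009]
 [ 0.992  0.123  0.003]
 [ 0.002  0.009 -1.   ]]
-0.026 0.028 0.047 0.003 -0.001 -0.004 1; -0.026 0.028 0.047 0.003 -0.001 -0.004 1; -0.026 0.028 0.047 0.003 -0.001 -0.004 1
```

>>> arm_command(motion="-0.03 0.03 0.05 0.003 0 0 1; -0.03 0.03 0.05 0.003 0 0 1; -0.03 0.03 0.05 0.003 0 0 1; 0 0 0 0 0 0 1")

```text
time_s: 3.7
eef_pos: [0.6028, -0.126, 0.2178]
eef_rot: [0.001, 0.666, 0.746, 0.0]
wrist_force: [-0.7, 0.5, -0.3]
opening: 1.003
```

Run:
```python
from h import *
from bench import *
import cv2
o=show()
c=camera("wrist");cv2.imwrite("pics/w1.png",c["img"][:,:,::-1])
T=np.eye(4);T[:3,:3]=rot(o).as_matrix();T[:3,3]=o["eef_pos"];P=T@np.array(c["mount"]);K=c["intrinsics"]
im=c["img"];hsv=cv2.cvtColor(im,cv2.COLOR_RGB2HSV)
red=(((hsv[...,0]<8)|(hsv[...,0]>172))&(hsv[...,1]>150)&(hsv[...,2]>60)).astype(np.uint8)
n,l,s,ce=cv2.connectedComponentsWithStats(red);i=1+np.argmax(s[1:,4]);print(s[i],ce[i],ray(*ce[i],K,P,.136))
c=camera("top");cv2.imwrite("pics/t1.png",c["img"][:,:,::-1])
c=camera("side");cv2.imwrite("pics/s1.png",c["img"][:,:,::-1])
```

```text
t 3.7 p [ 0.6028 -0.126   0.2178] q [-0.399  0.28   1.515 -0.     1.344 -0.512] F [-0.7  0.5 -0.3] op 1.003
x,y,z cols
 [[-0.113  0.994  0.002]
 [ 0.994  0.113 -0.001]
 [-0.001  0.002 -1.   ]]
[ 283  192   76   79 4611] [320.16981132 231.66428107] [ 0.5988541  -0.11389021  0.136     ]
```

View pics/w1.png

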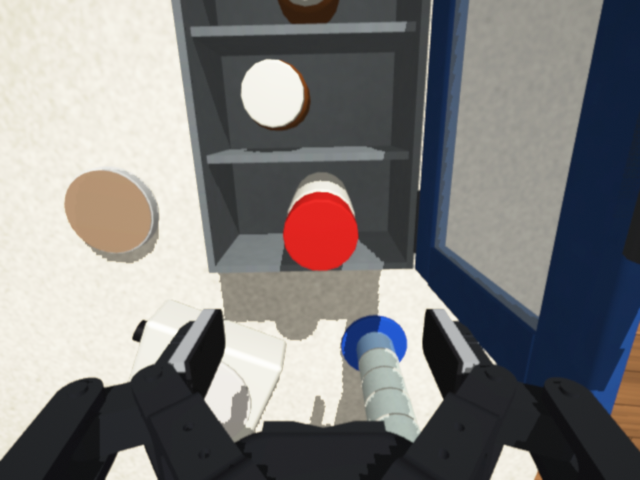

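>>> arm_command(motion="0.06 -0.015 0.05 0 0 0.02 1; 0 0 0.1 0 0 0 1; 0 0 0.1 0 0 0 1; 0 0 0.1 0 0 0 1; 0 0 0.1 0 0 0 1; 0 0 0.05 0 0 0 1; 0 0 0 0 0 0 1")

```text
time_s: 4.43
eef_pos: [0.6021, -0.1098, 0.1273]
eef_rot: [0.009, 0.671, 0.741, 0.004]
wrist_force: [0.8, 0.4, -0.2]
opening: 1.0
```

Run:
```python
from h import *
from bench import *
import cv2
o=show()
c=camera("wrist");cv2.imwrite("pics/w2.png",c["img"][:,:,::-1])
c=camera("side");cv2.imwrite("pics/s2.png",cv2.resize(c["img"][120:300,220:460,::-1],None,fx=3.3,fy=3.3))
```

```text
t 4.43 p [ 0.6021 -0.1098  0.1273] q [-3.750e-01  3.560e-01  1.613e+00  1.000e-03  1.153e+00 -4.740e-01] F [ 0.8  0.4 -0.2] op 1.0
x,y,z cols
 [[-0.098  0.995  0.02 ]
 [ 0.995  0.098 -0.006]
 [-0.008  0.019 -1.   ]]
```

View pics/w2.png

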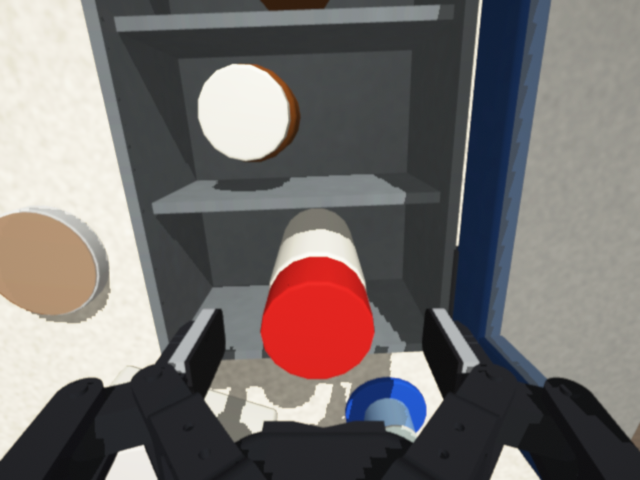

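View pics/s2.png

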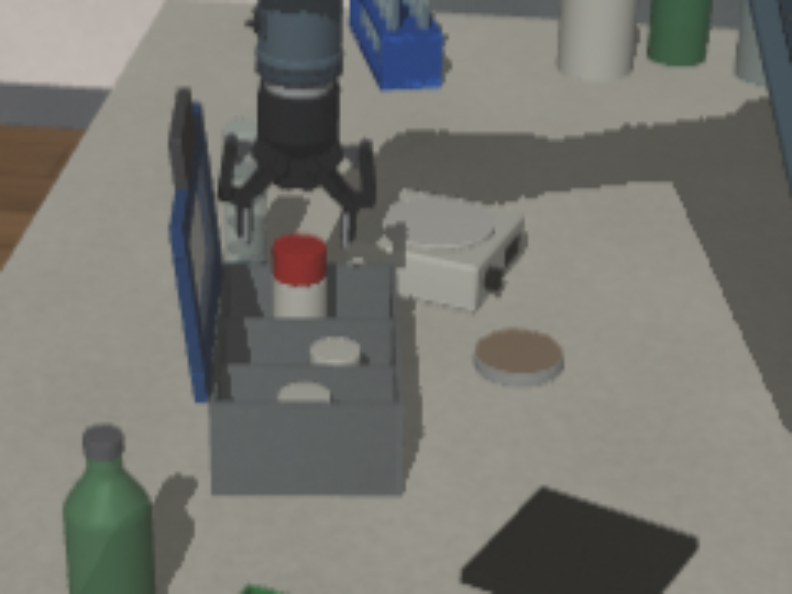

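>>> arm_command(motion="-0.02 -0.023 0.05 0.018 0.008 -0.03 1; 0 0 0.05 0 0 0 1; 0 0 0.045 0 0 0 1; 0 0 0 0 0 0 1")

```text
time_s: 4.87
eef_pos: [0.6034, -0.1159, 0.1057]
eef_rot: [0.007, 0.66, 0.752, 0.002]
wrist_force: [-0.1, 0.5, -1.5]
opening: 0.998
```

Run:
```python
from h import *
show()
```

```text
t 4.87 p [ 0.6034 -0.1159  0.1057] q [-0.383  0.393  1.612 -0.     1.124 -0.513] F [-0.1  0.5 -1.5] op 0.998
x,y,z cols
 [[-0.13   0.991  0.013]
 [ 0.992  0.13  -0.005]
 [-0.007  0.012 -1.   ]]
```

>>> arm_command(motion="0.01 -0.025 0.03 0.014 0.006 0 1; 0 -0.01 0 0 0 0 1; 0 0 0 0 0 0 1")

```text
time_s: 5.12
eef_pos: [0.5965, -0.1146, 0.1002]
eef_rot: [-0.0, 0.66, 0.751, -0.001]
wrist_force: [-0.3, -0.8, -0.5]
opening: 0.998
```

Run:
```python
from h import *
show()
```

```text
t 5.12 p [ 0.5965 -0.1146  0.1002] q [-0.384  0.396  1.62  -0.002  1.127 -0.512] F [-0.3 -0.8 -0.5] op 0.998
x,y,z cols
 [[-0.129  0.992 -0.002]
 [ 0.992  0.129 -0.001]
 [-0.001 -0.002 -1.   ]]
```

Good; close.

>>> arm_command(motion="0 0.01 0 0 0 0 0.7; 0 0 0 0 0 0 0.5; 0 0 0 0 0 0 0.4; 0 0 0 0 0 0 0.3; 0 0 0 0 0 0 0.2; 0 0 0 0 0 0 0.2; 0 0 0 0 0 0 0.2; 0 0 0 0 0 0 0.2")

```text
time_s: 5.78
eef_pos: [0.5993, -0.1143, 0.1012]
eef_rot: [0.0, 0.66, 0.751, -0.001]
wrist_force: [0.1, -0.2, -1.2]
opening: 0.594
```

Run:
```python
from h import *
show()
```

```text
t 5.78 p [ 0.5993 -0.1143  0.1012] q [-0.382  0.398  1.614 -0.002  1.129 -0.51 ] F [ 0.1 -0.2 -1.2] op 0.594
x,y,z cols
 [[-0.128  0.992 -0.   ]
 [ 0.992  0.128 -0.002]
 [-0.002 -0.001 -1.   ]]
```

>>> arm_command(motion="0 0 -0.03 0 0 0 0.2; 0 0 -0.06 0 0 0 0.2; 0 0 -0.1 0 0 0 0.2; 0 0 -0.1 0 0 0 0.2; 0 0 -0.1 0 0 0 0.2; 0 0 -0.1 0 0 0 0.2; 0 0 -0.1 0 0 0 0.2; 0 0 -0.1 0 0 0 0.2; 0 0 -0.1 0 0 0 0.2; 0 0 0 0 0 0 0.2")

```text
time_s: 6.62
eef_pos: [0.595, -0.1123, 0.2677]
eef_rot: [-0.005, 0.66, 0.751, -0.003]
wrist_force: [0.2, -0.8, -1.9]
opening: 0.592
```

Run:
```python
from h import *
from bench import *
import cv2
o=show()
c=camera("side");cv2.imwrite("pics/s3.png",cv2.resize(c["img"][120:300,220:460,::-1],None,fx=3.3,fy=3.3))
D=down((.75,.66))
plan(o,[((.535,.355,.24),down((.8,.6)),16)],.2)
```

```text
t 6.62 p [ 0.595  -0.1123  0.2677] q [-0.381  0.229  1.476 -0.002  1.448 -0.51 ] F [ 0.2 -0.8 -1.9] op 0.592
x,y,z cols
 [[-0.128  0.992 -0.012]
 [ 0.992  0.128  0.003]
 [ 0.004 -0.011 -1.   ]]
0.147 0.000 0.009 -0.001 -0.000 -0.031 0.2; 0.147 0.005 0.009 -0.001 -0.000 -0.031 0.2; 0.147 0.010 0.009 -0.001 -0.000 -0.031 0.2; 0.147 0.014 0.009 -0.001 -0.000 -0.031 0.2; 0.146 0.019 0.009 -0.001 -0.000 -0.031 0.2; 0.145 0.024 0.009 -0.001 -0.000 -0.031 0.2; 0.144 0.028 0.009 -0.001 -0.000 -0.031 0.2; 0.143 0.033 0.009 -0.001 -0.000 -0.031 0.2; 0.142 0.038 0.009 -0.001 -0.000 -0.031 0.2; 0.141 0.042 0.009 -0.001 -0.000 -0.031 0.2
0.140 0.047 0.009 -0.001 -0.000 -0.031 0.2; 0.138 0.051 0.009 -0.001 -0.000 -0.031 0.2; 0.136 0.056 0.009 -0.001 -0.000 -0.031 0.2; 0.134 0.060 0.009 -0.001 -0.000 -0.031 0.2; 0.132 0.064 0.009 -0.001 -0.000 -0.031 0.2; 0.130 0.068 0.009 -0.001 -0.000 -0.031 0.2
```

View pics/s3.png

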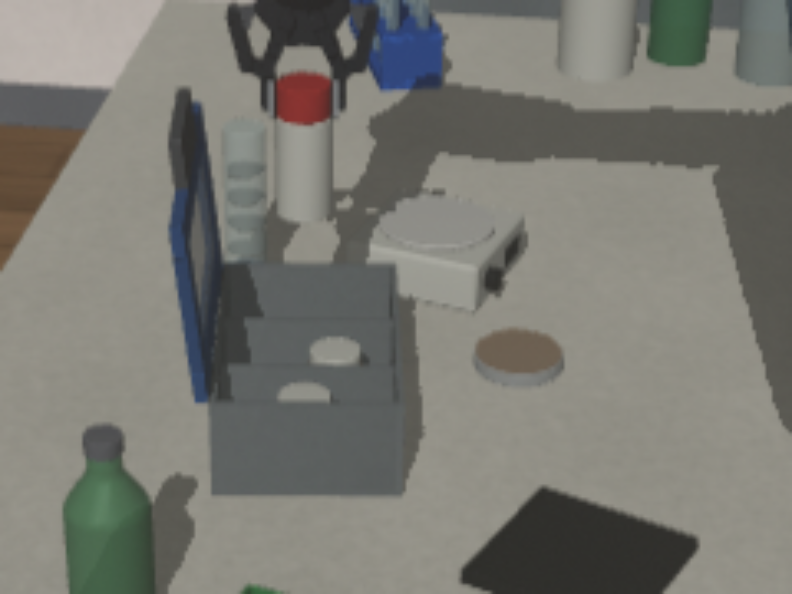

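>>> arm_command(motion="0.05 0 0 0 0 0 0.2; 0.1 0 0 0 0 0 0.2; 0.15 0 0 0 0 0 0.2; 0.16 0 0 0 0 0 0.2; 0.16 0 0 0 0 0 0.2; 0.16 0 0 0 0 0 0.2; 0.16 0 0 0 0 0 0.2; 0.16 0 0 0 0 0 0.2; 0.16 0 0 0 0 0 0.2; 0.16 0 0 0 0 0 0.2")

```text
time_s: 7.5
eef_pos: [0.5457, 0.1805, 0.2485]
eef_rot: [-0.018, 0.664, 0.747, -0.012]
wrist_force: [0.2, -0.3, -3.9]
opening: 0.596
```

Run:
```python
from h import *
o=show()
plan(o,[((.535,.355,.24),down(rot(o).as_matrix()[:,1]),8)],.2)
```

```text
t 7.5 p [0.5457 0.1805 0.2485] q [ 0.107  0.194  1.557  0.011  1.433 -0.012] F [ 0.2 -0.3 -3.9] op 0.596
x,y,z cols
 [[-0.116  0.992 -0.043]
 [ 0.993  0.117  0.006]
 [ 0.011 -0.042 -0.999]]
0.109 0.006 0.006 -0.005 -0.001 -0.000 0.2; 0.109 0.006 0.006 -0.005 -0.001 -0.000 0.2; 0.109 0.006 0.006 -0.005 -0.001 -0.000 0.2; 0.109 0.006 0.006 -0.005 -0.001 -0.000 0.2; 0.109 0.006 0.006 -0.005 -0.001 -0.000 0.2; 0.109 0.006 0.006 -0.005 -0.001 -0.000 0.2; 0.109 0.006 0.006 -0.005 -0.001 -0.000 0.2; 0.109 0.006 0.005 -0.005 -0.001 -0.000 0.2
```

>>> arm_command(motion="0.12 0.006 0 -0.01 -0.002 0 0.2; 0.12 0.006 0 -0.01 -0.002 0 0.2; 0.12 0.006 0 -0.01 -0.002 0 0.2; 0.12 0.006 0 -0.005 -0.002 0 0.2; 0.12 0.006 0 -0.005 -0.001 0 0.2; 0.11 0.006 0 -0.005 -0.001 0 0.2; 0.1 0.006 0 0 0 0 0.2; 0.05 0 0 0 0 0 0.2; 0 0 0 0 0 0 0.2")

```text
time_s: 8.25
eef_pos: [0.5134, 0.37, 0.2285]
eef_rot: [-0.008, 0.661, 0.751, -0.01]
wrist_force: [0.5, -0.9, -3.9]
opening: 0.596
```

Run:
```python
from h import *
o=show()
plan(o,[((.535,.355,.2),down(rot(o).as_matrix()[:,1]),2)],.2)
```

```text
t 8.25 p [0.5134 0.37   0.2285] q [0.434 0.326 1.435 0.007 1.406 0.305] F [ 0.5 -0.9 -3.9] op 0.596
x,y,z cols
 [[-0.127  0.992 -0.026]
 [ 0.992  0.127 -0.004]
 [-0.001 -0.027 -1.   ]]
-0.044 0.051 0.070 -0.013 0.001 0.000 0.2; -0.044 0.050 0.071 -0.013 0.001 0.000 0.2
```

>>> arm_command(motion="-0.05 0.055 0.05 -0.013 0 0 0.2; -0.04 0.05 0.07 -0.013 0 0 0.2; 0 0.01 0.1 0 0 0 0.2; 0 0 0.1 0 0 0 0.2; 0 0 0.1 0 0 0 0.2; 0 0 0.05 0 0 0 0.2; 0 0 0.03 0 0 0 0.2; 0 0 0 0 0 0 0.2")

```text
time_s: 8.92
eef_pos: [0.5345, 0.3475, 0.1179]
eef_rot: [-0.0, 0.661, 0.751, -0.006]
wrist_force: [-0.5, 1.2, -4.4]
opening: 0.59
```

Run:
```python
from h import *
o=show()
plan(o,[((.535,.355,.102),down(rot(o).as_matrix()[:,1]),2)],.2)
```

```text
t 8.92 p [0.5345 0.3475 0.1179] q [ 0.393  0.438  1.519 -0.005  1.194  0.268] F [-0.5  1.2 -4.4] op 0.59
x,y,z cols
 [[-0.127  0.992 -0.008]
 [ 0.992  0.127 -0.008]
 [-0.007 -0.009 -1.   ]]
0.019 0.004 0.040 -0.004 0.003 0.000 0.2; 0.019 0.004 0.040 -0.004 0.003 0.000 0.2
```

>>> arm_command(motion="0.03 0.004 0.04 -0.006 0.006 0 0.2; 0.01 0.004 0.03 0 0.003 0 0.2; 0 0 0.015 0 0 0 0.2; 0 0 0 0 0 0 0.2")

```text
time_s: 9.25
eef_pos: [0.5364, 0.3564, 0.1018]
eef_rot: [-0.001, 0.661, 0.75, 0.002]
wrist_force: [-1.4, 0.1, -4.2]
opening: 0.594
```

Run:
```python
from h import *
o=show()
from bench import *
import cv2
c=camera("side");cv2.imwrite("pics/s4.png",cv2.resize(c["img"][180:360,200:440,::-1],None,fx=3.3,fy=3.3))
c=camera("wrist");cv2.imwrite("pics/w4.png",c["img"][:,:,::-1])
```

```text
t 9.25 p [0.5364 0.3564 0.1018] q [0.401 0.462 1.522 0.004 1.155 0.273] F [-1.4  0.1 -4.2] op 0.594
x,y,z cols
 [[-0.126  0.992  0.001]
 [ 0.992  0.126  0.004]
 [ 0.004  0.001 -1.   ]]
```

View pics/s4.png

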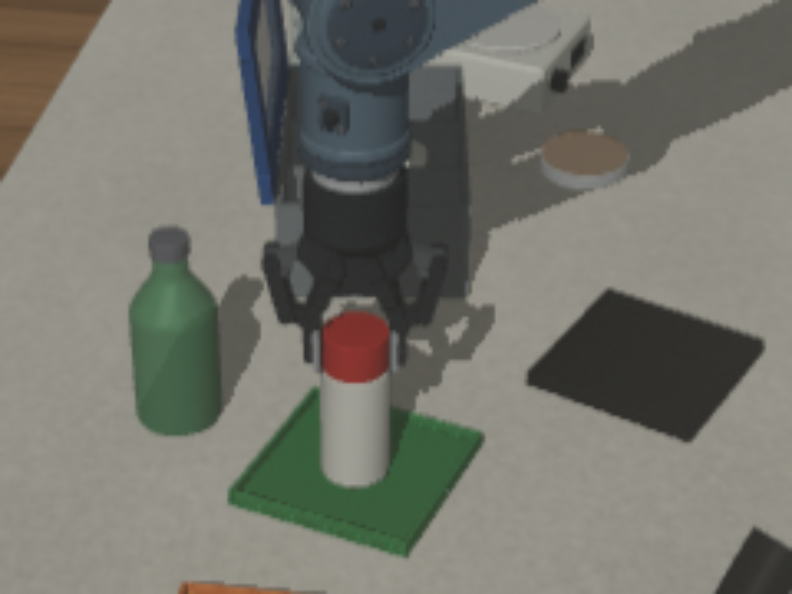

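Weight still hangs on the arm (−4.2 N), so lower a few mm until contact.

>>> arm_command(motion="0 0 0.01 0 0 0 0.2; 0 0 0.01 0 0 0 0.2; 0 0 0 0 0 0 0.2")

```text
time_s: 9.6
eef_pos: [0.5379, 0.3571, 0.1001]
eef_rot: [-0.0, 0.661, 0.75, 0.004]
wrist_force: [0.0, -0.8, -3.3]
opening: 0.595
```

>>> arm_command(motion="0 0 0.015 0 0 0 0.2; 0 0 0 0 0 0 0.2")

```text
time_s: 9.77
eef_pos: [0.5391, 0.3581, 0.1001]
eef_rot: [0.0, 0.661, 0.75, 0.005]
wrist_force: [-0.2, -0.0, -3.2]
opening: 0.593
```

>>> arm_command(motion="0 -0.01 0.02 0 0 0 0.2; 0 0 0.01 0 0 0 0.2; 0 0 0 0 0 0 0.2")

```text
time_s: 10.02
eef_pos: [0.5393, 0.3591, 0.1001]
eef_rot: [0.002, 0.661, 0.751, 0.008]
wrist_force: [-0.2, -0.3, -3.5]
opening: 0.593
```

>>> arm_command(motion="0 -0.01 0.03 0 -0.01 0 0.2; 0 0 0.03 0 -0.01 0 0.2; 0 0 0 0 0 0 0.2")

```text
time_s: 10.27
eef_pos: [0.5415, 0.3617, 0.1008]
eef_rot: [0.012, 0.661, 0.75, 0.006]
wrist_force: [0.3, -0.1, -3.5]
opening: 0.592
```

Run:
```python
from h import *
o=show()
```

```text
t 10.27 p [0.5415 0.3617 0.1008] q [ 0.415  0.469  1.515 -0.018  1.138  0.296] F [ 0.3 -0.1 -3.5] op 0.592
x,y,z cols
 [[-0.126  0.992  0.025]
 [ 0.992  0.126 -0.007]
 [-0.01   0.024 -1.   ]]
```

>>> arm_command(motion="0 -0.015 -0.005 0.025 0.01 0 0.2; 0 0 0 0 0 0 0.2")

```text
time_s: 10.43
eef_pos: [0.539, 0.3623, 0.1029]
eef_rot: [-0.0, 0.661, 0.751, 0.001]
wrist_force: [0.8, 0.1, -3.3]
opening: 0.595
```

Run:
```python
from h import *
o=show()
from bench import *
import cv2
c=camera("side");cv2.imwrite("pics/s5.png",cv2.resize(c["img"][180:360,200:440,::-1],None,fx=3.3,fy=3.3))
```

```text
t 10.43 p [0.539  0.3623 0.1029] q [0.409 0.472 1.505 0.002 1.164 0.281] F [ 0.8  0.1 -3.3] op 0.595
x,y,z cols
 [[-0.127  0.992  0.   ]
 [ 0.992  0.127  0.002]
 [ 0.002  0.001 -1.   ]]
```

View pics/s5.png

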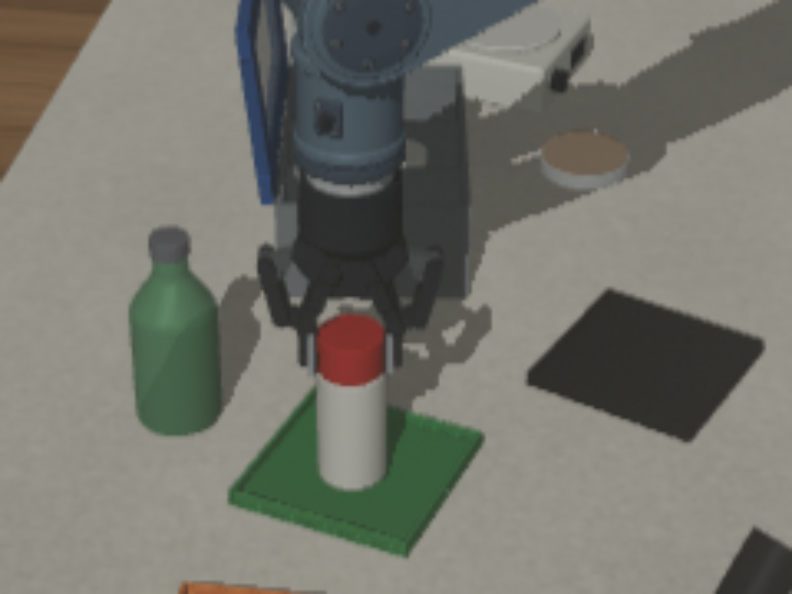

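Run:
```python
from h import *
from bench import *
c=camera("side");K=np.array(c["intrinsics"]);P=np.array(c["pose"]);Pi=np.linalg.inv(P)
for z in (.004,.006,.008,.012):
    pts=[]
    for a in np.linspace(0,6.28,60):
        q=Pi[:3,:3]@np.array([.539+.027*np.cos(a),.3623+.027*np.sin(a),z])+Pi[:3,3]; u=K@q; u/=u[2]; pts.append(((u[0]-200)*3.3,(u[1]-180)*3.3))
    pts=np.array(pts); print(z,pts[:,1].max().round(1),pts[:,0].mean().round(1))
```

```text
0.004 496.8 349.6
0.006 494.8 349.6
0.008 492.7 349.6
0.012 488.6 349.6
```

>>> arm_command(motion="0 0 0.04 0 0 0 0.2; 0 0 0 0 0 0 0.2")

```text
time_s: 10.7
eef_pos: [0.5406, 0.3633, 0.0991]
eef_rot: [0.001, 0.661, 0.751, 0.003]
wrist_force: [-0.0, 0.2, -4.2]
opening: 0.597
```

Run:
```python
from h import *
o=show();print(o["joint_efforts"].round(2))
```

```text
t 10.7 p [0.5406 0.3633 0.0991] q [0.41  0.478 1.505 0.    1.152 0.282] F [-0.   0.2 -4.2] op 0.597
x,y,z cols
 [[-0.127  0.992  0.006]
 [ 0.992  0.127  0.003]
 [ 0.002  0.006 -1.   ]]
[ 5.000e-02 -5.878e+01 -3.399e+01  3.000e-02  2.700e-01 -0.000e+00]
```

>>> arm_command(motion="0 -0.01 0.04 0.006 0 0 0.2; 0 0 0 0 0 0 0.2")

```text
time_s: 10.87
eef_pos: [0.5428, 0.3645, 0.0999]
eef_rot: [0.002, 0.661, 0.751, 0.005]
wrist_force: [0.5, -0.3, -3.8]
opening: 0.592
```

Run:
```python
from h import *
o=show();print(o["joint_efforts"].round(2))
```

```text
t 10.87 p [0.5428 0.3645 0.0999] q [0.41  0.479 1.502 0.    1.151 0.282] F [ 0.5 -0.3 -3.8] op 0.592
x,y,z cols
 [[-0.127  0.992  0.009]
 [ 0.992  0.127  0.004]
 [ 0.003  0.01  -1.   ]]
[-4.000e-02 -6.026e+01 -3.510e+01 -4.000e-02  3.100e-01 -1.000e-02]
```

>>> arm_command(motion="0 -0.02 0.03 0.008 0 0 0.2; 0 -0.02 0.03 0 0 0 0.2; 0 0 0.03 0 0 0 0.2")

```text
time_s: 11.12
eef_pos: [0.5426, 0.3654, 0.0979]
eef_rot: [0.004, 0.66, 0.751, 0.009]
wrist_force: [-23.7, -12.7, 51.9]
opening: 0.595
```

Run:
```python
from h import *
o=show();print(o["joint_efforts"].round(2))
```

```text
t 11.12 p [0.5426 0.3654 0.0979] q [ 4.120e-01  4.770e-01  1.509e+00 -1.000e-03  1.136e+00  2.840e-01] F [-23.7 -12.7  51.9] op 0.595
x,y,z cols
 [[-0.128  0.992  0.018]
 [ 0.992  0.128  0.007]
 [ 0.005  0.019 -1.   ]]
[ -1.53 -30.81 -26.9    0.08 -10.7    0.12]
```

>>> arm_command(motion="0 -0.015 -0.005 0.018 0.008 0 0.2; 0 0 0 0 0 0 0.2")

```text
time_s: 11.28
eef_pos: [0.5395, 0.365, 0.1001]
eef_rot: [-0.005, 0.66, 0.751, 0.005]
wrist_force: [0.8, 0.3, -3.2]
opening: 0.597
```

Run:
```python
from h import *
o=show();print(o["joint_efforts"].round(2))
```

```text
t 11.28 p [0.5395 0.365  0.1001] q [0.407 0.476 1.505 0.014 1.156 0.273] F [ 0.8  0.3 -3.2] op 0.597
x,y,z cols
 [[-0.128  0.992 -0.001]
 [ 0.992  0.128  0.013]
 [ 0.013  0.001 -1.   ]]
[  0.17 -58.27 -33.21   0.22   0.57  -0.14]
```

>>> arm_command(motion="0 0 0.005 0 0 0 0.62; 0 0 0 0 0 0 0.66; 0 0 0 0 0 0 0.75; 0 0 0 0 0 0 0.9; 0 0 0 0 0 0 1; 0 0 0 0 0 0 1; 0 0 0 0 0 0 1")

```text
time_s: 11.87
eef_pos: [0.5376, 0.3641, 0.0918]
eef_rot: [-0.005, 0.66, 0.751, 0.002]
wrist_force: [-0.2, 0.6, 0.5]
opening: 1.001
```

Run:
```python
from h import *
o=show()
from bench import *
import cv2
c=camera("side");cv2.imwrite("pics/s6.png",cv2.resize(c["img"][180:360,200:440,::-1],None,fx=3.3,fy=3.3))
```

```text
t 11.87 p [0.5376 0.3641 0.0918] q [0.407 0.486 1.51  0.012 1.146 0.274] F [-0.2  0.6  0.5] op 1.001
x,y,z cols
 [[-0.128  0.992 -0.005]
 [ 0.992  0.128  0.01 ]
 [ 0.011 -0.004 -1.   ]]
```

View pics/s6.png

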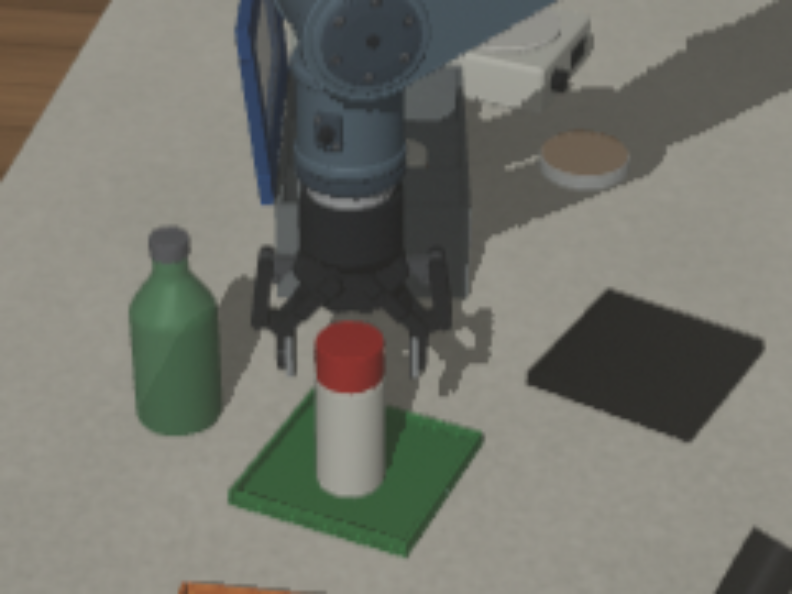

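>>> arm_command(motion="0 0 -0.04 0 0 0 1; 0 0 -0.08 0 0 0 1; 0 0 -0.1 0 0 0 1; 0 0 -0.15 0 0 0 1; 0 0 -0.2 0 0 0 1; 0 0 -0.2 0 0 0 1; 0 0 -0.2 0 0 0 1; 0 0 -0.2 0 0 0 1; 0 0 -0.2 0 0 0 1; 0 0 -0.2 0 0 0 1")

```text
time_s: 12.75
eef_pos: [0.5343, 0.3589, 0.4092]
eef_rot: [-0.01, 0.66, 0.751, -0.007]
wrist_force: [0.8, -0.4, 0.1]
opening: 0.999
```

```bash
cat > fit.py <<'E'
from h import *
from scipy.optimize import least_squares
D=[([.897,.181,1.607,0,1.354,-.206],[.2593,.5133,.2313]),([.123,-.08,1.849,.003,1.369,-.448],[.4358,.1734,.2462]),([-.379,.19,1.561,.006,1.383,-.504],[.5794,-.1019,.2482]),([-.399,.28,1.515,0,1.344,-.512],[.6028,-.126,.2178]),([-.375,.356,1.613,.001,1.153,-.474],[.6021,-.1098,.1273]),([-.384,.396,1.62,-.002,1.127,-.512],[.5965,-.1146,.1002]),([-.381,.229,1.476,-.002,1.448,-.51],[.595,-.1123,.2677]),([.434,.326,1.435,.007,1.406,.305],[.5134,.37,.2285]),([.401,.462,1.522,.004,1.155,.273],[.5364,.3564,.1018]),([.407,.486,1.51,.012,1.146,.274],[.5376,.3641,.0918])]
from bench import get_obs
o=get_obs();D.append((list(o["q"]),list(o["eef_pos"])))
def res(p):
    a1,L2,L3,b,h,d=p;out=[]
    for q,x in D:
        r=a1+L2*np.sin(q[1])+L3*np.sin(q[1]+q[2])+b*np.cos(q[1]+q[2]); z=h+L2*np.cos(q[1])+L3*np.cos(q[1]+q[2])-b*np.sin(q[1]+q[2])
        c,s=np.cos(q[0]),np.sin(q[0]); out+=[c*r-s*d-x[0],s*r+c*d-x[1],z-x[2]]
    return out
for bb in (0,1):
    f=least_squares(lambda p:res(p if bb else [*p[:3],0,*p[4:]]),[0,.4,.4,0,.2,.118]);print(f.x.round(4),np.sqrt(np.mean(f.fun**2)))
E
python3 fit.py; python3 -c "
from h import *
show()"
```

```text
[-0.0061  0.3908  0.5125  1.7727 -0.0427  0.1189] 0.005823459249058268
[ 1.000e-04  4.269e-01  5.122e-01  6.660e-02 -1.330e-02  1.189e-01] 0.0018455286309926296
t 12.75 p [0.5343 0.3589 0.4092] q [0.402 0.271 1.149 0.011 1.742 0.276] F [ 0.8 -0.4  0.1] op 0.999
x,y,z cols
 [[-0.128  0.992 -0.024]
 [ 0.992  0.128  0.002]
 [ 0.005 -0.023 -1.   ]]
```

>>> arm_command(motion="-0.1 0.02 0 -0.01 0 0 1; -0.2 0.04 0 -0.01 0 0 1; -0.2 0.04 0 0 0 0 1; -0.2 0.04 0 0 0 0 1; -0.2 0.04 0 0 0 0 1; -0.2 0.04 0 0 0 0 1; -0.2 0.04 0 0 0 0 1; -0.2 0.04 0 0 0 0 1; -0.2 0.04 0 0 0 0 1; -0.2 0.04 0 0 0 0 1")

```text
time_s: 13.58
eef_pos: [0.6622, -0.0083, 0.4356]
eef_rot: [0.008, 0.654, 0.756, 0.018]
wrist_force: [0.3, -0.2, 1.4]
opening: 1.001
```

Run:
```python
from h import *
o=show()
plan(o,[((.65,-.02,.40),down((.991,.135)),2)],1)
from bench import *
import cv2
c=camera("wrist");cv2.imwrite("pics/w7.png",c["img"][:,:,::-1])
```

```text
t 13.58 p [ 0.6622 -0.0083  0.4356] q [-0.203  0.275  1.094  0.024  1.741 -0.344] F [ 0.3 -0.2  1.4] op 1.001
x,y,z cols
 [[-0.145  0.989  0.036]
 [ 0.989  0.144  0.017]
 [ 0.012  0.038 -0.999]]
-0.026 -0.038 0.087 0.018 -0.006 0.005 1; -0.025 -0.036 0.088 0.018 -0.006 0.005 1
```

View pics/w7.png

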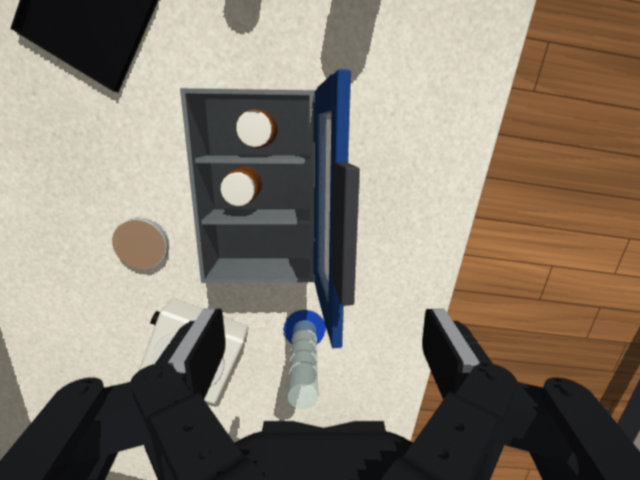

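Run:
```python
from h import *
from bench import *
import cv2
o=show()
c=camera("wrist")
T=np.eye(4);T[:3,:3]=rot(o).as_matrix();T[:3,3]=o["eef_pos"];P=T@np.array(c["mount"]);K=c["intrinsics"]
cv2.imwrite("pics/w7c.png",cv2.resize(c["img"][60:360,250:420,::-1],None,fx=2,fy=2,interpolation=cv2.INTER_CUBIC)) 
for uv in [(345,164),(358,167),(343,304),(353,304)]: print(uv,ray(*uv,K,P,.315).round(4))
# case corners
for uv in [(182,90),(314,90),(203,282),(312,281)]: print(uv,ray(*uv,K,P,.095).round(4))
cc=np.array([.576,-.0266]);ex=np.array([.991,.135]);ey=np.array([-.135,.991])
Pi=np.linalg.inv(P)
for th in (1.5,1.55,1.6,1.65,1.7):
    L=[]
    for y in (.06,-.06):
        for dz in(-.006,.006):  # normal offset; +: outer face
            a=np.array([.085-.215*np.cos(th)+dz*np.sin(th),y]);z=.101+.215*np.sin(th)+dz*np.cos(th)
            w=np.array([*(cc+a[0]*ex+a[1]*ey),z]);u=np.array(K)@(Pi[:3,:3]@w+Pi[:3,3]);L.append((u[:2]/u[2]).round(0).tolist())
    print(th,L)
```

```text
t 13.63 p [ 0.6639 -0.0164  0.4344] q [-0.213  0.28   1.091  0.02   1.739 -0.347] F [-2.1 -4.3 -0.7] op 1.001
x,y,z cols
 [[-0.138  0.99   0.035]
 [ 0.99   0.138  0.013]
 [ 0.008  0.037 -0.999]]
(345, 164) [0.676 0.04  0.315]
(358, 167) [0.686  0.0392 0.315 ]
(343, 304) [ 0.6926 -0.0751  0.315 ]
(353, 304) [ 0.7011 -0.0741  0.315 ]
(182, 90) [0.4816 0.0841 0.095 ]
(314, 90) [0.6465 0.1076 0.095 ]
(203, 282) [ 0.5161 -0.179   0.095 ]
(312, 281) [ 0.6781 -0.1576  0.095 ]
1.5 [[285.0, 154.0], [301.0, 154.0], [289.0, 301.0], [304.0, 301.0]]
1.55 [[299.0, 154.0], [316.0, 154.0], [302.0, 301.0], [316.0, 301.0]]
1.6 [[314.0, 154.0], [331.0, 154.0], [315.0, 301.0], [329.0, 301.0]]
1.65 [[329.0, 154.0], [345.0, 154.0], [328.0, 301.0], [342.0, 300.0]]
1.7 [[343.0, 154.0], [359.0, 153.0], [340.0, 300.0], [354.0, 299.0]]
```

View pics/w7c.png

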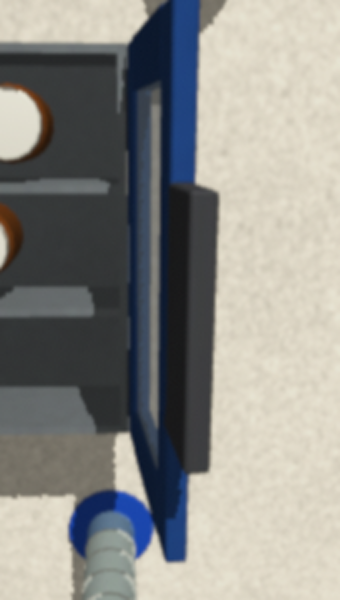

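```bash
cat >> h.py <<'E'
EX=np.array([.991,.135,0])/np.hypot(.991,.135);EZ=np.array([0,0,1.]);H=np.array([.660,-.015,.101])
def lp(X,Z,a,off=0.):
    ey=np.cross(EZ,EX)
    z=np.sin(a)*EX-np.cos(a)*EZ;y=np.cos(a)*EX+np.sin(a)*EZ
    return H+X*EX+Z*EZ+off*ey, R.from_matrix(np.array([np.cross(y,z),y,z]).T)
def hp(o):
    d=o["eef_pos"]-H;ey=np.cross(EZ,EX);m=rot(o).as_matrix();z=m[:,2]
    print("X %.4f Z %.4f off %.4f tilt %.3f side %.3f"%(d@EX,d[2],d@ey,np.arctan2(z@EX,-z[2]),z@ey))
E
python3 - <<'E'
from h import *
o=show();hp(o)
p,r=lp(.027,.26,0);p2,_=lp(.027,.182,0)
plan(o,[(p,r,4),(p2,r,6)],.6)
E
```

```text
t 13.68 p [ 0.663  -0.0129  0.434 ] q [-0.209  0.278  1.093  0.022  1.74  -0.343] F [-0.2 -0.5  0.1] op 0.997
x,y,z cols
 [[-0.138  0.99   0.034]
 [ 0.99   0.137  0.015]
 [ 0.01   0.036 -0.999]]
X 0.0033 Z 0.3330 off 0.0017 tilt 0.036 side 0.010
-0.003 0.026 0.092 0.009 -0.002 0.001 0.6; -0.003 0.027 0.092 0.009 -0.002 0.001 0.6; -0.003 0.028 0.092 0.009 -0.002 0.001 0.6; -0.002 0.029 0.092 0.009 -0.002 0.001 0.6; 0.000 0.000 0.065 0.000 0.000 0.000 0.6; 0.000 0.000 0.065 0.000 0.000 0.000 0.6; 0.000 0.000 0.065 0.000 0.000 0.000 0.6; 0.000 0.000 0.065 0.000 0.000 0.000 0.6; 0.000 0.000 0.065 0.000 0.000 0.000 0.6; 0.000 0.000 0.065 0.000 0.000 0.000 0.6
```

>>> arm_command(motion="0 0.03 0.09 0.01 -0.004 0 0.6; 0 0.03 0.09 0.01 -0.004 0 0.6; 0 0.03 0.08 0.01 0 0 0.6; 0 0.03 0.06 0.01 0 0 0.6; 0 0 0 0 0 0 0.6")

```text
time_s: 14.1
eef_pos: [0.6894, -0.0096, 0.3697]
eef_rot: [-0.002, 0.658, 0.753, -0.002]
wrist_force: [-0.1, 0.1, -0.2]
opening: 0.6
```

Run:
```python
from h import *
from bench import *
import cv2
o=show();hp(o)
c=camera("wrist");cv2.imwrite("pics/w8.png",c["img"][:,:,::-1])
c=camera("side");cv2.imwrite("pics/s8.png",cv2.resize(c["img"][90:270,180:420,::-1],None,fx=3.3,fy=3.3))
p,r=lp(.027,.182,0);p2,_=lp(.027,.182,0)
plan(o,[(p,r,6)],.6)
```

```text
t 14.1 p [ 0.6894 -0.0096  0.3697] q [-1.850e-01  3.750e-01  1.093e+00 -1.000e-03  1.679e+00 -3.200e-01] F [-0.1  0.1 -0.2] op 0.6
x,y,z cols
 [[-0.134  0.991 -0.006]
 [ 0.991  0.134  0.   ]
 [ 0.001 -0.005 -1.   ]]
X 0.0298 Z 0.2687 off 0.0013 tilt -0.005 side 0.001
-0.001 -0.002 0.072 -0.001 -0.000 -0.000 0.6; -0.001 -0.002 0.072 -0.001 -0.000 -0.000 0.6; -0.001 -0.002 0.072 -0.001 -0.000 -0.000 0.6; -0.001 -0.002 0.072 -0.001 -0.000 -0.000 0.6; -0.001 -0.002 0.072 -0.001 -0.000 -0.000 0.6; -0.001 -0.002 0.072 -0.001 -0.000 -0.000 0.6
```

View pics/w8.png

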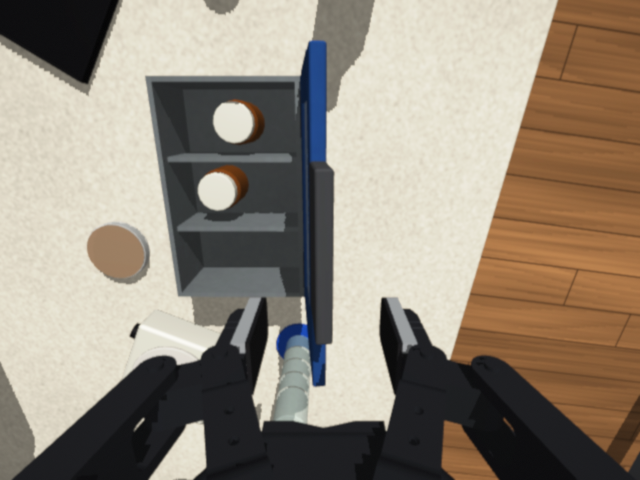

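View pics/s8.png

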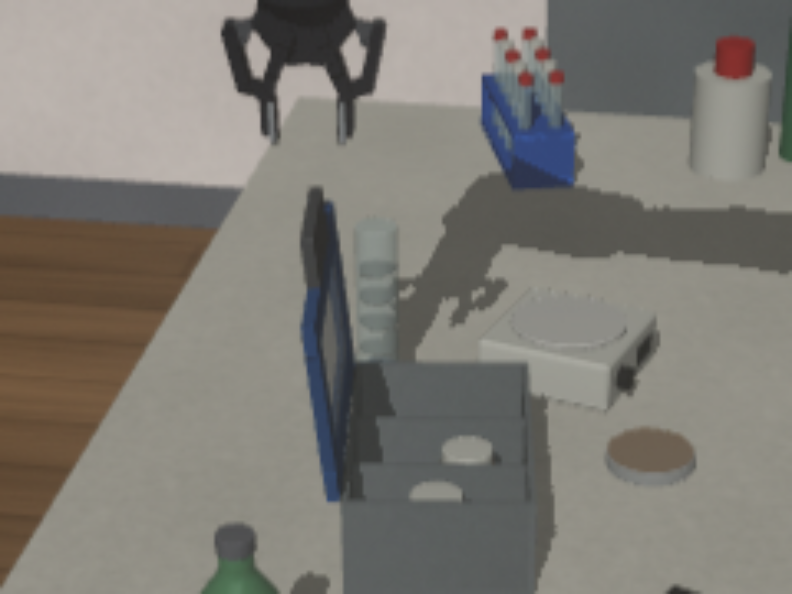

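>>> arm_command(motion="0 0 0.08 0 0 0 0.6; 0 0 0.08 0 0 0 0.6; 0 0 0.08 0 0 0 0.6; 0 0 0.08 0 0 0 0.6; 0 0 0.06 0 0 0 0.6; 0 0 0.03 0 0 0 0.6")

```text
time_s: 14.7
eef_pos: [0.6923, -0.0066, 0.2984]
eef_rot: [0.006, 0.656, 0.755, 0.003]
wrist_force: [0.2, -0.6, -0.2]
opening: 0.595
```

Run:
```python
from h import *
from bench import *
import cv2
o=show();hp(o)
c=camera("wrist");cv2.imwrite("pics/w9.png",c["img"][:,:,::-1])
```

```text
t 14.7 p [ 0.6923 -0.0066  0.2984] q [-0.18   0.389  1.213 -0.     1.525 -0.321] F [ 0.2 -0.6 -0.2] op 0.595
x,y,z cols
 [[-0.14   0.99   0.014]
 [ 0.99   0.14  -0.003]
 [-0.005  0.013 -1.   ]]
X 0.0331 Z 0.1974 off 0.0039 tilt 0.013 side -0.005
```

View pics/w9.png

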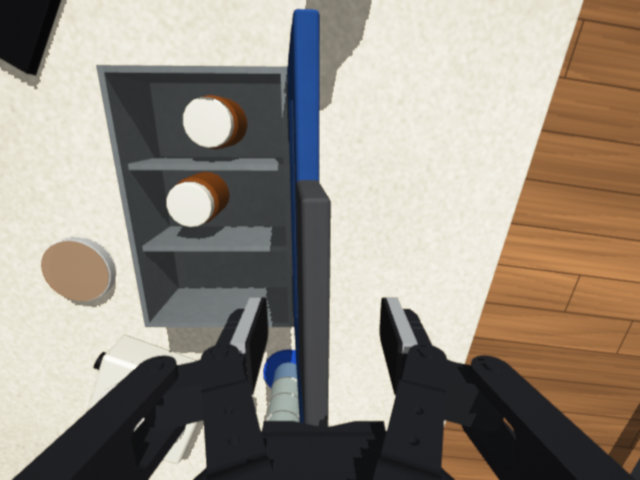

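>>> arm_command(motion="0 -0.02 0.04 0.006 0 0 0.5; 0 -0.01 0.04 0.006 0 0 0.4; 0 0 0.02 0 0 0 0.35; 0 0 0.01 0 0 0 0.35")

```text
time_s: 15.08
eef_pos: [0.6867, -0.0074, 0.2772]
eef_rot: [0.003, 0.656, 0.755, -0.001]
wrist_force: [-0.1, -0.0, -0.1]
opening: 0.353
```

Run:
```python
from h import *
from bench import *
import cv2
o=show();hp(o)
c=camera("side");cv2.imwrite("pics/s10.png",cv2.resize(c["img"][90:270,180:420,::-1],None,fx=3.3,fy=3.3))
w=[]
for th in np.arange(1.5,.95,-.05):
    p,r=lp(-.183*np.cos(th),.183*np.sin(th),np.pi/2-th); w.append((p,r,1))
plan(o,w,.35)
```

```text
t 15.08 p [ 0.6867 -0.0074  0.2772] q [-0.181  0.394  1.248 -0.005  1.495 -0.321] F [-0.1 -0.  -0.1] op 0.353
x,y,z cols
 [[-0.14   0.99   0.004]
 [ 0.99   0.14  -0.005]
 [-0.006  0.003 -1.   ]]
X 0.0275 Z 0.1762 off 0.0039 tilt 0.003 side -0.006
-0.019 -0.202 -0.032 -0.065 0.005 0.005 0.35; 0.000 -0.046 0.001 -0.048 -0.000 -0.000 0.35; 0.000 -0.046 0.001 -0.048 -0.000 -0.000 0.35; -0.000 -0.046 0.001 -0.048 0.000 -0.000 0.35; -0.000 -0.046 0.001 -0.048 -0.000 0.000 0.35; 0.000 -0.046 0.001 -0.048 0.000 0.000 0.35; -0.000 -0.046 0.001 -0.048 0.000 0.000 0.35; -0.000 -0.046 0.001 -0.048 -0.000 -0.000 0.35; -0.000 -0.046 0.001 -0.048 0.000 -0.000 0.35; 0.000 -0.046 0.001 -0.048 -0.000 0.000 0.35
0.000 -0.046 0.001 -0.048 0.000 0.000 0.35
```

View pics/s10.png

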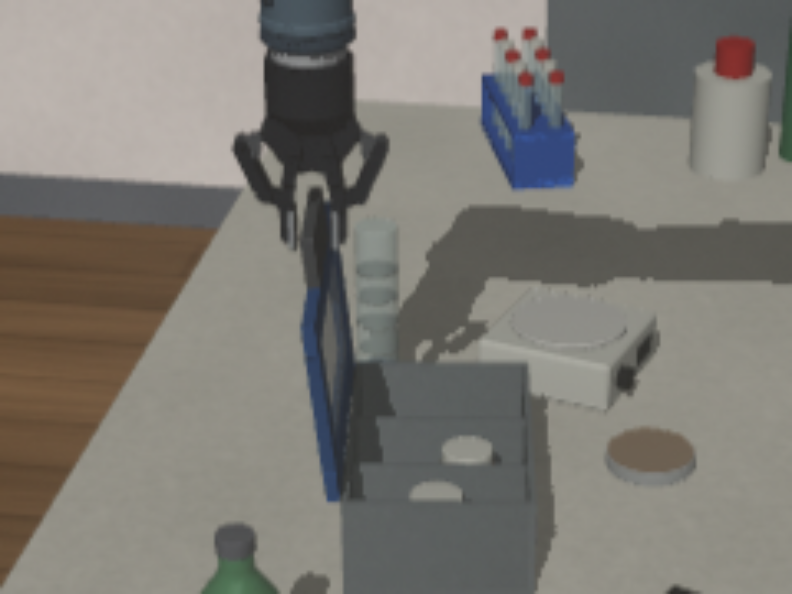

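>>> arm_command(motion="-0.01 -0.05 -0.01 0 0 0 0.35; 0 -0.05 -0.01 0 0 0 0.35; 0 -0.05 0 -0.02 0 0 0.35; 0 -0.05 0 -0.02 0 0 0.35; 0 -0.05 0 -0.02 0 0 0.35")

```text
time_s: 15.55
eef_pos: [0.6404, -0.0158, 0.2807]
eef_rot: [0.027, 0.655, 0.755, 0.027]
wrist_force: [2.1, 0.4, -1.5]
opening: 0.35
```

Run:
```python
from h import *
o=show();hp(o)
```

```text
t 15.55 p [ 0.6404 -0.0158  0.2807] q [-0.221  0.238  1.441  0.022  1.391 -0.365] F [ 2.1  0.4 -1.5] op 0.35
x,y,z cols
 [[-0.141  0.987  0.075]
 [ 0.99   0.141  0.005]
 [-0.005  0.075 -0.997]]
X -0.0195 Z 0.1797 off 0.0019 tilt 0.075 side -0.005
```

>>> arm_command(motion="0 -0.05 0 -0.05 0 0 0.35; 0 -0.05 0 -0.05 0 0 0.35; 0 -0.05 0 -0.05 0 0 0.35; 0 -0.05 0 -0.05 0 0 0.35; 0 -0.05 0 -0.05 0 0 0.35")

```text
time_s: 15.97
eef_pos: [0.5945, -0.0232, 0.276]
eef_rot: [0.121, 0.644, 0.744, 0.132]
wrist_force: [1.0, 0.5, 0.8]
opening: 0.354
```

Run:
```python
from h import *
from bench import *
import cv2
o=show();hp(o)
c=camera("side");cv2.imwrite("pics/s11.png",cv2.resize(c["img"][90:270,180:420,::-1],None,fx=3.3,fy=3.3))
```

```text
t 15.97 p [ 0.5945 -0.0232  0.276 ] q [-0.32  -0.048  1.8    0.171  1.068 -0.522] F [1.  0.5 0.8] op 0.354
x,y,z cols
 [[-0.141  0.926  0.35 ]
 [ 0.99   0.135  0.041]
 [-0.01   0.352 -0.936]]
X -0.0660 Z 0.1750 off 0.0007 tilt 0.360 side -0.007
```

View pics/s11.png

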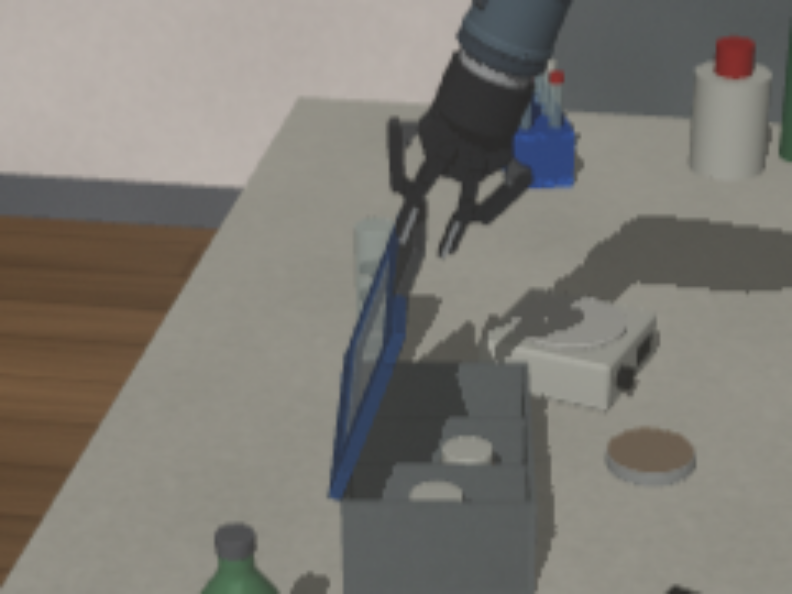

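```bash
cat > kin.py <<'E'
from h import *
from scipy.optimize import least_squares
import re
exec(open('fit.py').read().split("from bench")[0].split("from scipy.optimize import least_squares")[1])
D+=[([-.221,.238,1.441,.022,1.391,-.365],[.6404,-.0158,.2807]),([-.32,-.048,1.8,.171,1.068,-.522],[.5945,-.0232,.276]),([.402,.271,1.149,.011,1.742,.276],[.5343,.3589,.4092]),([-.209,.278,1.093,.022,1.74,-.343],[.663,-.0129,.434])]
def RR(q): return R.from_euler('ZYZYZ',[q[0],q[1]+q[2],q[3],q[4],q[5]]) if 0 else R.from_euler('z',q[0])*R.from_euler('y',q[1]+q[2])*R.from_euler('z',q[3])*R.from_euler('y',q[4])*R.from_euler('z',q[5])
def fk(q,p):
    a1,L2,L3,b,h,d,L6=p
    r=a1+L2*np.sin(q[1])+L3*np.sin(q[1]+q[2])+b*np.cos(q[1]+q[2]); z=h+L2*np.cos(q[1])+L3*np.cos(q[1]+q[2])-b*np.sin(q[1]+q[2])
    return R.from_euler('z',q[0]).apply([r,d,z])+RR(q).apply([0,0,L6]),RR(q)
f=least_squares(lambda p:np.concatenate([fk(q,p)[0]-x for q,x in D]),[0,.4,.5,0,.3,.118,.3]);PAR=f.x
LO=[-2.99,-.89,.3,-1.14,0,-3.12];HI=[2.99,2.07,2.58,4.28,2.63,3.12]
def ik(p,Rt,q0,Off):
    def g(q):
        P,r=fk(q,PAR); return np.concatenate([(P-p)*5,(Rt.inv()*(r*Off)).as_rotvec()])
    s=least_squares(g,np.clip(q0,np.array(LO)+1e-3,np.array(HI)-1e-3),bounds=(LO,HI)); return s.x,np.linalg.norm(s.fun)
if __name__=="__main__":
    print(f.x.round(4),np.sqrt(np.mean(f.fun**2)))
    from bench import get_obs
    o=get_obs(); r=RR(o["q"]);Off=r.inv()*rot(o);print("off",Off.as_rotvec().round(3))
    p,_=fk(o["q"],PAR);print(p-o["eef_pos"])
    q=o["q"]
    for X,Z in [(-.11,.14),(-.145,.10),(-.16,.05),(-.165,.0),(-.165,-.013)]:
        for a in (.4,.5,.6,.7,.8,1.0,1.2):
            best=None
            for q0 in ([*q],[q[0],q[1],q[2],1.5,.5,-1.8],[q[0],q[1],q[2],3.1,.5,-3.],[q[0],q[1],q[2],-.8,.5,.3]):
                P,Rt=lp(X,Z,a); s,e=ik(P,Rt,q0,Off)
                if best is None or e<best[1]: best=(s,e)
            print(X,Z,a,best[0].round(2),round(best[1],4))
E
python3 kin.py
```

```text
[0.0008 0.4378 0.5138 0.0853 0.3141 0.1178 0.3196] 0.00017898801402522633
off [-0.    -0.     1.571]
[ 3.36888109e-04 -1.01535505e-05 -7.13279603e-06]
-0.11 0.14 0.4 [-0.39 -0.14  1.97  0.24  0.98 -0.62] 0.0
-0.11 0.14 0.5 [-0.42 -0.2   2.05  0.33  0.89 -0.72] 0.0
-0.11 0.14 0.6 [-0.46 -0.25  2.12  0.45  0.81 -0.84] 0.0
-0.11 0.14 0.7 [-0.51 -0.3   2.2   0.61  0.74 -0.99] 0.0
-0.11 0.14 0.8 [-0.55 -0.33  2.27  0.79  0.69 -1.18] 0.0
-0.11 0.14 1.0 [-0.64 -0.35  2.4   1.24  0.68 -1.64] 0.0
-0.11 0.14 1.2 [-0.73 -0.28  2.5   1.68  0.79 -2.12] 0.0
-0.145 0.1 0.4 [-0.43 -0.18  2.09  0.27  0.91 -0.7 ] 0.0
-0.145 0.1 0.5 [-0.48 -0.24  2.16  0.38  0.83 -0.81] 0.0
-0.145 0.1 0.6 [-0.52 -0.29  2.24  0.52  0.77 -0.96] 0.0
-0.145 0.1 0.7 [-0.58 -0.33  2.31  0.69  0.72 -1.14] 0.0
-0.145 0.1 0.8 [-0.63 -0.36  2.38  0.89  0.69 -1.35] 0.0
-0.145 0.1 1.0 [-0.75 -0.36  2.5   1.32  0.73 -1.82] 0.0
-0.145 0.1 1.2 [-0.85 -0.23  2.58  1.69  0.91 -2.27] 0.016
-0.16 0.05 0.4 [-0.45 -0.14  2.17  0.31  0.8  -0.77] 0.0
-0.16 0.05 0.5 [-0.5  -0.19  2.24  0.44  0.73 -0.92] 0.0
-0.16 0.05 0.6 [-0.55 -0.23  2.31  
[... 374 characters left out ...]
0.0 0.6 [-0.56 -0.12  2.35  0.76  0.56 -1.29] 0.0
-0.165 0.0 0.7 [-0.62 -0.13  2.42  1.03  0.54 -1.59] 0.0
-0.165 0.0 0.8 [-0.69 -0.11  2.48  1.31  0.58 -1.9 ] 0.0
-0.165 0.0 1.0 [-0.82  0.01  2.56  1.74  0.77 -2.45] 0.0
-0.165 0.0 1.2 [-0.95  0.29  2.58  1.94  1.09 -2.87] 0.0043
-0.165 -0.013 0.4 [-0.46 -0.02  2.22  0.37  0.64 -0.86] 0.0
-0.165 -0.013 0.5 [-0.51 -0.06  2.29  0.56  0.57 -1.07] 0.0
-0.165 -0.013 0.6 [-0.56 -0.08  2.36  0.81  0.53 -1.34] 0.0
-0.165 -0.013 0.7 [-0.62 -0.08  2.42  1.1   0.52 -1.67] 0.0
-0.165 -0.013 0.8 [-0.69 -0.06  2.48  1.39  0.56 -2.  ] 0.0
-0.165 -0.013 1.0 [-0.82  0.08  2.55  1.8   0.78 -2.54] 0.0
-0.165 -0.013 1.2 [-0.94  0.36  2.57  1.98  1.11 -2.93] 0.0
```

```bash
cat > traj.py <<'E'
from h import *
K=.028
def sched(th):
    a=min(np.pi/2-th,.8); op=.35 if th>.8 else min(.75,.35+.5*(.8-th)/.8)
    return a,op
def tcp(th):
    a,op=sched(th); t=np.array([np.sin(a),-np.cos(a)]); n=-np.array([np.cos(a),np.sin(a)]); hg=.0425*op
    L=np.array([-np.cos(th),np.sin(th)]);N=np.array([np.sin(th),np.cos(th)]) # N outward
    c=.215*L-.006*N; T=c+K*t-hg*n
    rt=T-.013*op*t+(-hg)*n
    return T[0],T[1],a,op,(rt@N)-.006,rt@L
def lidang(o):
    # lid angle if corner rests on front finger
    from scipy.optimize import brentq
    d=o["eef_pos"]-H;X,Z=d@EX,d[2];z=rot(o).as_matrix()[:,2];a=np.arctan2(z@EX,-z[2]);n=-np.array([np.cos(a),np.sin(a)]);hg=.0425*o["opening"]
    g=lambda th:(.215*np.array([-np.cos(th),np.sin(th)])-.006*np.array([np.sin(th),np.cos(th)])-[X,Z])@n-hg
    ths=np.linspace(1.6,-.3,200);v=[g(x) for x in ths]
    for i in range(199):
        if v[i]<0<=v[i+1]: return brentq(g,ths[i+1],ths[i])
def nxt(th_list,grip=None):
    from bench import get_obs
    o=get_obs();show();hp(o);print("rest angle",lidang(o))
    p=o["eef_pos"];w=[]
    for th in th_list:
        X,Z,a,op,_,_=tcp(th);w.append((*lp(X,Z,a),1)); print(th.round(3) if hasattr(th,'round') else th,"op",round(op,2))
    plan(o,w,"G")
if __name__=="__main__":
    for th in np.arange(1.3,-.05,-.1): print(th.round(2),np.round(tcp(th),4))
E
python3 traj.py; python3 -c "
from traj import *
nxt(np.arange(1.25,.99,-.04))"
```

```text
1.3 [-0.0415  0.1826  0.2708  0.35    0.0178  0.1916]
1.2 [-0.0595  0.1775  0.3708  0.35    0.0178  0.1915]
1.1 [-0.0769  0.1707  0.4708  0.35    0.0178  0.1916]
1.0 [-0.0936  0.1622  0.5708  0.35    0.0178  0.1916]
0.9 [-0.1093  0.152   0.6708  0.35    0.0178  0.1916]
0.8 [-0.1239  0.1403  0.7708  0.35    0.0178  0.1916]
0.7 [-0.136   0.127   0.8     0.4125  0.0214  0.1899]
0.6 [-0.1467  0.1114  0.8     0.475   0.0241  0.1866]
0.5 [-0.1556  0.0947  0.8     0.5375  0.0264  0.1825]
0.4 [-0.1625  0.077   0.8     0.6     0.0282  0.1777]
0.3 [-0.1675  0.0585  0.8     0.6625  0.0294  0.1722]
0.2 [-0.1704  0.0394  0.8     0.725   0.0298  0.1661]
0.1 [-0.1722  0.0189  0.8     0.75    0.0266  0.1611]
-0.0 [-0.1727 -0.0026  0.8     0.75    0.021   0.1575]
t 16.02 p [ 0.5911 -0.0225  0.2732] q [-0.322 -0.052  1.809  0.172  1.066 -0.524] F [ 0.4  0.4 -1.3] op 0.353
x,y,z cols
 [[-0.142  0.927  0.347]
 [ 0.99   0.135  0.042]
 [-0.008  0.35  -0.937]]
X -0.0693 Z 0.1722 off 0.0019 tilt 0.357 side -0.005
rest angle 1.1497685298312887
1.25 op 0.35
1.21 op 0.35
1.17 op 0.35
1.13 op 0.35
1.09 op 0.35
1.05 op 0.35
1.01 op 0.35
-0.010 0.102 -0.005 0.035 0.005 0.008 G; -0.000 -0.037 -0.001 -0.038 0.000 0.000 G; -0.000 -0.037 -0.001 -0.038 -0.000 0.000 G; 0.000 -0.037 -0.001 -0.038 0.000 -0.000 G; -0.000 -0.037 -0.001 -0.038 0.000 -0.000 G; 0.000 -0.037 -0.001 -0.038 -0.000 0.000 G; -0.000 -0.037 -0.001 -0.038 0.000 -0.000 G
```

```bash
python3 -c "
from traj import *
nxt(np.arange(1.12,.85,-.03))"
```

```text
t 16.02 p [ 0.5911 -0.0225  0.2732] q [-0.322 -0.052  1.809  0.172  1.066 -0.524] F [ 0.4  0.4 -1.3] op 0.353
x,y,z cols
 [[-0.142  0.927  0.347]
 [ 0.99   0.135  0.042]
 [-0.008  0.35  -0.937]]
X -0.0693 Z 0.1722 off 0.0019 tilt 0.357 side -0.005
rest angle 1.1497685298312887
1.12 op 0.35
1.09 op 0.35
1.06 op 0.35
1.03 op 0.35
1.0 op 0.35
0.97 op 0.35
0.94 op 0.35
0.91 op 0.35
0.88 op 0.35
0.85 op 0.35
-0.009 -0.020 -0.007 -0.089 0.004 0.009 G; 0.000 -0.028 -0.001 -0.029 0.000 0.000 G; 0.000 -0.028 -0.001 -0.029 0.000 -0.000 G; -0.000 -0.028 -0.001 -0.029 -0.000 0.000 G; 0.000 -0.028 -0.001 -0.029 0.000 -0.000 G; -0.000 -0.028 -0.001 -0.029 0.000 -0.000 G; -0.000 -0.028 -0.001 -0.029 0.000 -0.000 G; 0.000 -0.028 -0.001 -0.029 0.000 0.000 G; 0.000 -0.028 -0.001 -0.029 0.000 0.000 G; 0.000 -0.028 -0.001 -0.029 -0.000 0.000 G
```

>>> arm_command(motion="-0.01 -0.02 -0.005 -0.05 0.004 0.005 0.35; 0 -0.03 0 -0.05 0 0 0.35; 0 -0.03 0 -0.035 0 0 0.35; 0 -0.03 0 -0.03 0 0 0.35; 0 -0.03 0 -0.03 0 0 0.35; 0 -0.03 0 -0.03 0 0 0.35")

```text
time_s: 16.52
eef_pos: [0.563, -0.0302, 0.2645]
eef_rot: [0.199, 0.626, 0.72, 0.224]
wrist_force: [-0.7, -1.0, 0.5]
opening: 0.346
```

```bash
python3 -c "
from traj import *
from bench import *
import cv2
nxt(np.arange(1.0,.75,-.03))
c=camera('side');cv2.imwrite('pics/s12.png',cv2.resize(c['img'][90:270,180:420,::-1],None,fx=3.3,fy=3.3))
"
```

```text
t 16.52 p [ 0.563  -0.0302  0.2645] q [-0.449 -0.251  2.075  0.433  0.838 -0.802] F [-0.7 -1.   0.5] op 0.346
x,y,z cols
 [[-0.137  0.813  0.566]
 [ 0.99   0.116  0.073]
 [-0.007  0.571 -0.821]]
X -0.0981 Z 0.1635 off -0.0020 tilt 0.608 side -0.004
rest angle 0.9818973227542416
1.0 op 0.35
0.97 op 0.35
0.94 op 0.35
0.91 op 0.35
0.88 op 0.35
0.85 op 0.35
0.82 op 0.35
0.79 op 0.36
0.76 op 0.38
0.010 0.015 0.018 0.035 0.004 0.005 G; -0.000 -0.028 -0.001 -0.029 0.000 -0.000 G; -0.000 -0.028 -0.001 -0.029 0.000 -0.000 G; 0.000 -0.028 -0.001 -0.029 0.000 0.000 G; 0.000 -0.028 -0.001 -0.029 0.000 0.000 G; 0.000 -0.028 -0.001 -0.029 -0.000 0.000 G; -0.000 -0.028 -0.001 -0.029 0.000 -0.000 G; 0.000 -0.027 -0.001 -0.029 -0.000 -0.000 G; 0.000 -0.026 -0.000 -0.018 0.000 0.000 G
```

View pics/s12.png

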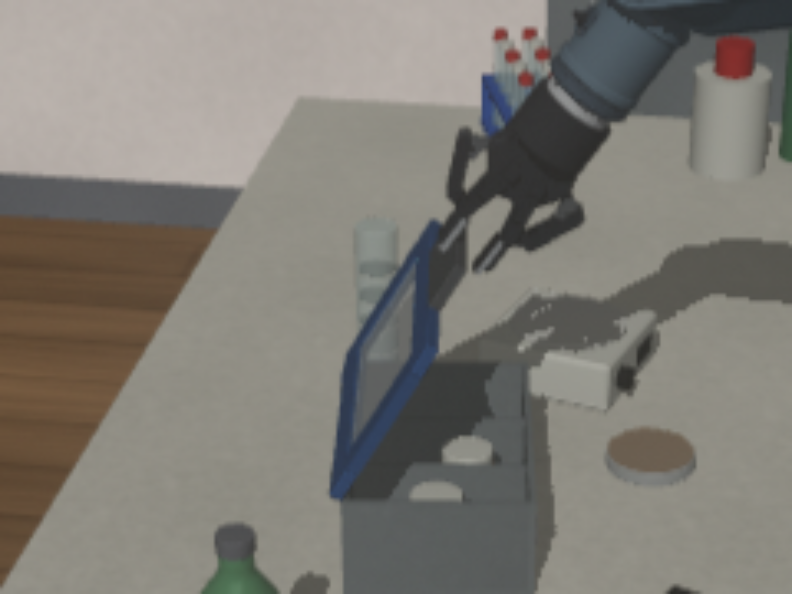

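>>> arm_command(motion="0 0 0 0 0 0 0.28; 0.01 -0.01 0.01 -0.01 0 0 0.25; 0 -0.02 0 -0.03 0 0 0.25; 0 -0.03 0 -0.03 0 0 0.25; 0 -0.03 0 -0.03 0 0 0.25; 0 -0.03 0 -0.03 0 0 0.25")

```text
time_s: 17.07
eef_pos: [0.5479, -0.0309, 0.2515]
eef_rot: [0.243, 0.609, 0.704, 0.274]
wrist_force: [-0.9, 0.2, -0.5]
opening: 0.249
```

```bash
python3 -c "
from traj import *
from bench import *
import cv2
nxt(np.arange(.8,.5,-.03))
c=camera('side');cv2.imwrite('pics/s13.png',cv2.resize(c['img'][90:270,180:420,::-1],None,fx=3.3,fy=3.3))
"
```

```text
t 17.07 p [ 0.5479 -0.0309  0.2515] q [-0.533 -0.339  2.227  0.673  0.74  -1.065] F [-0.9  0.2 -0.5] op 0.249
x,y,z cols
 [[-0.14   0.724  0.676]
 [ 0.99   0.109  0.089]
 [-0.009  0.682 -0.732]]
X -0.1132 Z 0.1505 off -0.0006 tilt 0.750 side -0.003
rest angle 0.8913498325957181
0.8 op 0.35
0.77 op 0.37
0.74 op 0.39
0.71 op 0.41
0.68 op 0.43
0.65 op 0.44
0.62 op 0.46
0.59 op 0.48
0.56 op 0.5
0.53 op 0.52
0.5 op 0.54
0.004 -0.074 0.001 -0.020 0.003 0.010 G; 0.000 -0.024 -0.001 -0.028 -0.000 0.000 G; 0.000 -0.028 0.001 0.000 0.000 0.000 G; 0.000 -0.028 0.002 0.000 0.000 0.000 G; -0.000 -0.028 0.003 0.000 0.000 0.000 G; -0.000 -0.028 0.004 0.000 0.000 0.000 G; 0.000 -0.028 0.005 0.000 0.000 0.000 G; -0.000 -0.028 0.006 0.000 0.000 0.000 G; -0.000 -0.027 0.007 0.000 0.000 0.000 G; -0.000 -0.027 0.008 0.000 0.000 0.000 G
0.000 -0.027 0.009 0.000 0.000 0.000 G
```

View pics/s13.png

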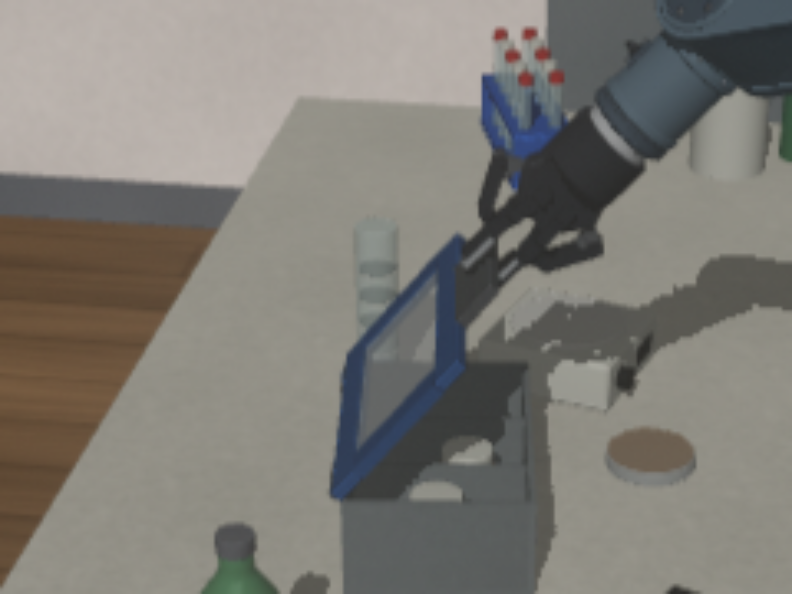

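>>> arm_command(motion="0 -0.03 0 -0.015 0 0.005 0.3; 0 -0.03 0 -0.015 0 0.005 0.33; 0 -0.03 0 -0.01 0 0 0.37; 0 -0.03 0 0 0 0 0.39; 0 -0.03 0 0 0 0 0.41; 0 -0.03 0 0 0 0 0.43")

```text
time_s: 17.62
eef_pos: [0.5223, -0.0338, 0.2251]
eef_rot: [0.252, 0.607, 0.696, 0.29]
wrist_force: [0.3, 0.5, -1.5]
opening: 0.433
```

```bash
python3 -c "
from traj import *
from bench import *
import cv2
nxt(np.arange(.64,.35,-.03))
c=camera('side');cv2.imwrite('pics/s14.png',cv2.resize(c['img'][90:270,180:420,::-1],None,fx=3.3,fy=3.3))
"
```

```text
t 17.62 p [ 0.5223 -0.0338  0.2251] q [-0.61  -0.386  2.335  0.805  0.732 -1.237] F [ 0.3  0.5 -1.5] op 0.433
x,y,z cols
 [[-0.136  0.698  0.703]
 [ 0.991  0.096  0.097]
 [ 0.     0.709 -0.705]]
X -0.1389 Z 0.1241 off -0.0001 tilt 0.788 side 0.001
rest angle 0.6782307241393143
0.64 op 0.45
0.61 op 0.47
0.58 op 0.49
0.55 op 0.51
0.52 op 0.52
0.49 op 0.54
0.46 op 0.56
0.43 op 0.58
0.4 op 0.6
0.37 op 0.62
0.000 -0.035 0.009 -0.011 -0.001 0.001 G; 0.000 -0.028 0.006 0.000 0.000 0.000 G; -0.000 -0.028 0.007 0.000 0.000 0.000 G; 0.000 -0.027 0.007 0.000 0.000 0.000 G; -0.000 -0.027 0.008 0.000 0.000 0.000 G; -0.000 -0.027 0.009 0.000 0.000 0.000 G; 0.000 -0.027 0.010 0.000 0.000 0.000 G; -0.000 -0.026 0.011 0.000 0.000 0.000 G; 0.000 -0.026 0.012 0.000 0.000 0.000 G; 0.000 -0.026 0.013 0.000 0.000 0.000 G
```

View pics/s14.png

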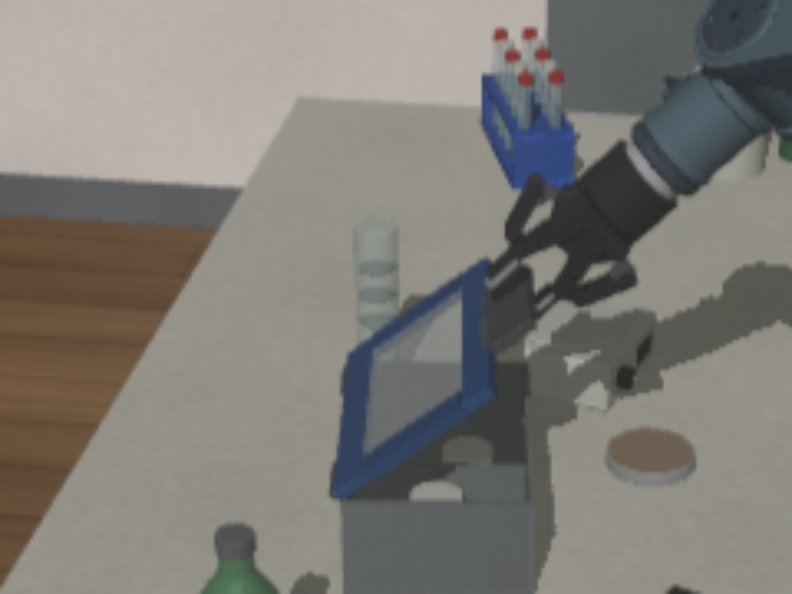

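>>> arm_command(motion="0 -0.03 0.008 -0.006 0 0 0.45; 0 -0.028 0.008 0 0 0 0.47; 0 -0.028 0.008 0 0 0 0.49; 0 -0.028 0.008 0 0 0 0.51; 0 -0.028 0.009 0 0 0 0.53; 0 -0.027 0.01 0 0 0 0.54; 0 -0.027 0.01 0 0 0 0.56")

```text
time_s: 18.25
eef_pos: [0.5022, -0.0368, 0.1859]
eef_rot: [0.254, 0.606, 0.696, 0.291]
wrist_force: [0.5, -0.5, -2.0]
opening: 0.56
```

```bash
python3 -c "
from traj import *
from bench import *
import cv2
nxt(np.arange(.42,.15,-.03))
c=camera('side');cv2.imwrite('pics/s15.png',cv2.resize(c['img'][90:270,180:420,::-1],None,fx=3.3,fy=3.3))
"
```

```text
t 18.25 p [ 0.5022 -0.0368  0.1859] q [-0.665 -0.368  2.417  0.913  0.704 -1.408] F [ 0.5 -0.5 -2. ] op 0.56
x,y,z cols
 [[-0.137  0.695  0.706]
 [ 0.991  0.097  0.097]
 [-0.001  0.712 -0.702]]
X -0.1593 Z 0.0849 off -0.0003 tilt 0.793 side 0.001
rest angle 0.4491789370641932
0.42 op 0.59
0.39 op 0.61
0.36 op 0.62
0.33 op 0.64
0.3 op 0.66
0.27 op 0.68
0.24 op 0.7
0.21 op 0.72
0.18 op 0.74
0.15 op 0.75
0.002 -0.022 0.008 -0.007 -0.001 0.002 G; 0.000 -0.026 0.012 0.000 0.000 0.000 G; -0.000 -0.025 0.013 0.000 0.000 0.000 G; -0.000 -0.025 0.014 0.000 0.000 0.000 G; 0.000 -0.025 0.015 0.000 0.000 0.000 G; 0.000 -0.024 0.016 0.000 0.000 0.000 G; -0.000 -0.024 0.017 0.000 0.000 0.000 G; 0.000 -0.023 0.018 0.000 0.000 0.000 G; 0.000 -0.023 0.018 0.000 0.000 0.000 G; -0.000 -0.023 0.019 0.000 0.000 0.000 G
```

View pics/s15.png

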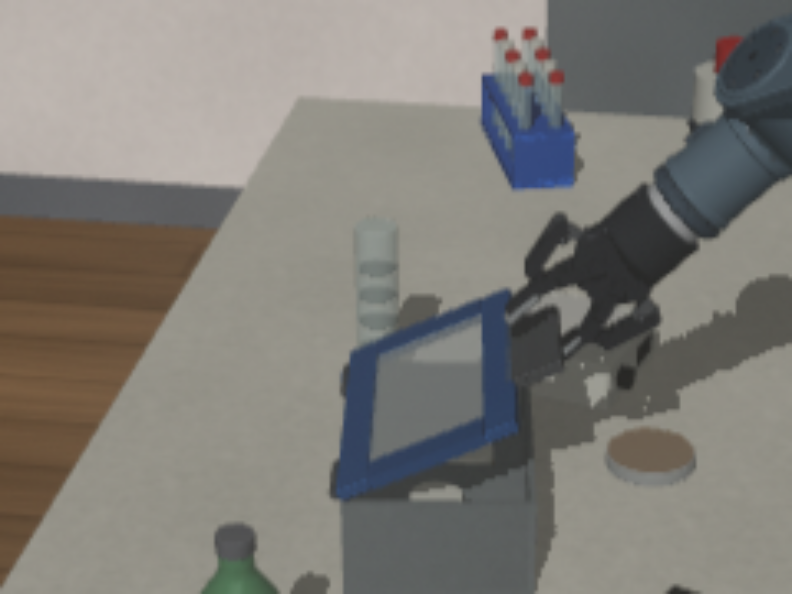

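>>> arm_command(motion="0 -0.023 0.01 -0.004 0 0 0.58; 0 -0.025 0.012 0 0 0 0.6; 0 -0.025 0.013 0 0 0 0.62; 0 -0.025 0.014 0 0 0 0.64; 0 -0.025 0.015 0 0 0 0.66; 0 -0.024 0.016 0 0 0 0.68")

```text
time_s: 18.8
eef_pos: [0.4916, -0.0383, 0.1503]
eef_rot: [0.255, 0.606, 0.695, 0.292]
wrist_force: [-1.8, 0.4, -2.0]
opening: 0.679
```

```bash
python3 -c "
from traj import *
from bench import *
import cv2
nxt(np.arange(.26,0,-.02))
c=camera('side');cv2.imwrite('pics/s16.png',cv2.resize(c['img'][90:270,180:420,::-1],None,fx=3.3,fy=3.3))
"
```

```text
t 18.8 p [ 0.4916 -0.0383  0.1503] q [-0.697 -0.303  2.466  1.036  0.662 -1.584] F [-1.8  0.4 -2. ] op 0.679
x,y,z cols
 [[-0.136  0.694  0.707]
 [ 0.991  0.095  0.097]
 [-0.     0.714 -0.7  ]]
X -0.1700 Z 0.0493 off -0.0003 tilt 0.795 side 0.001
rest angle 0.25191213851005817
0.26 op 0.69
0.24 op 0.7
0.22 op 0.71
0.2 op 0.72
0.18 op 0.74
0.16 op 0.75
0.14 op 0.75
0.12 op 0.75
0.1 op 0.75
0.08 op 0.75
0.06 op 0.75
0.04 op 0.75
0.02 op 0.75
0.002 0.010 -0.002 -0.005 -0.001 0.001 G; -0.000 -0.016 0.011 0.000 0.000 0.000 G; 0.000 -0.015 0.012 0.000 0.000 0.000 G; 0.000 -0.015 0.012 0.000 0.000 0.000 G; -0.000 -0.015 0.012 0.000 0.000 0.000 G; 0.000 -0.015 0.013 0.000 0.000 0.000 G; -0.000 -0.017 0.013 0.000 0.000 0.000 G; -0.000 -0.017 0.013 0.000 0.000 0.000 G; 0.000 -0.017 0.014 0.000 0.000 0.000 G; -0.000 -0.016 0.014 0.000 0.000 0.000 G
0.000 -0.016 0.014 0.000 0.000 0.000 G; -0.000 -0.016 0.015 0.000 0.000 0.000 G; -0.000 -0.015 0.015 0.000 0.000 0.000 G
```

View pics/s16.png

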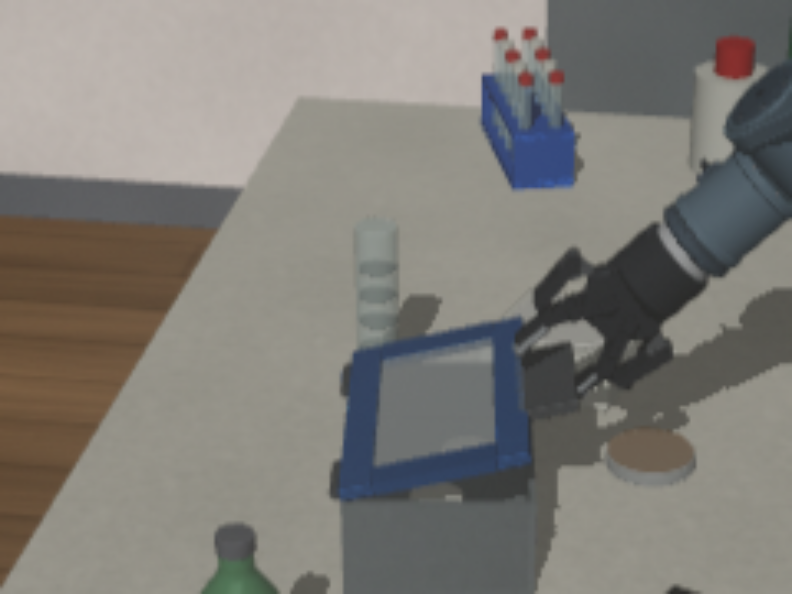

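>>> arm_command(motion="0 -0.014 0.011 -0.003 0 0 0.7; 0 -0.016 0.012 0 0 0 0.71; 0 -0.016 0.012 0 0 0 0.72; 0 -0.016 0.012 0 0 0 0.73; 0 -0.016 0.013 0 0 0 0.74; 0 -0.016 0.013 0 0 0 0.75")

```text
time_s: 19.35
eef_pos: [0.4881, -0.0387, 0.1238]
eef_rot: [0.255, 0.606, 0.694, 0.292]
wrist_force: [0.1, 1.0, -2.8]
opening: 0.751
```

```bash
python3 -c "
from traj import *
nxt(np.arange(.12,-.05,-.02))
"
```

```text
t 19.35 p [ 0.4881 -0.0387  0.1238] q [-0.709 -0.224  2.486  1.155  0.624 -1.738] F [ 0.1  1.  -2.8] op 0.751
x,y,z cols
 [[-0.135  0.693  0.708]
 [ 0.991  0.094  0.097]
 [ 0.001  0.715 -0.699]]
X -0.1735 Z 0.0228 off -0.0002 tilt 0.796 side 0.001
rest angle 0.11192342338590361
0.12 op 0.75
0.1 op 0.75
0.08 op 0.75
0.06 op 0.75
0.04 op 0.75
0.02 op 0.75
-0.0 op 0.75
-0.02 op 0.75
-0.04 op 0.75
0.001 0.007 0.005 -0.003 -0.001 -0.000 G; 0.000 -0.017 0.014 0.000 0.000 0.000 G; -0.000 -0.016 0.014 0.000 0.000 0.000 G; 0.000 -0.016 0.014 0.000 0.000 0.000 G; -0.000 -0.016 0.015 0.000 0.000 0.000 G; -0.000 -0.015 0.015 0.000 0.000 0.000 G; -0.000 -0.015 0.015 0.000 0.000 0.000 G; 0.000 -0.015 0.016 0.000 0.000 0.000 G; -0.000 -0.015 0.016 0.000 0.000 0.000 G
```

>>> arm_command(motion="0 -0.012 0.012 0 0 0 0.75; 0 -0.014 0.014 0 0 0 0.75; 0 -0.014 0.014 0 0 0 0.75; 0 -0.014 0.014 0 0 0 0.75")

```text
time_s: 19.68
eef_pos: [0.4872, -0.0388, 0.1059]
eef_rot: [0.254, 0.607, 0.695, 0.291]
wrist_force: [-0.9, -0.7, -3.1]
opening: 0.75
```

```bash
python3 -c "
from traj import *
from bench import *
import cv2
nxt(np.arange(.02,-.05,-.02))
c=camera('side');cv2.imwrite('pics/s17.png',cv2.resize(c['img'][150:300,260:460,::-1],None,fx=4,fy=4))
"
```

```text
t 19.68 p [ 0.4872 -0.0388  0.1059] q [-0.708 -0.161  2.491  1.241  0.598 -1.846] F [-0.9 -0.7 -3.1] op 0.75
x,y,z cols
 [[-0.135  0.695  0.706]
 [ 0.991  0.094  0.096]
 [-0.     0.713 -0.701]]
X -0.1744 Z 0.0049 off -0.0002 tilt 0.793 side -0.000
rest angle 0.02914513104711501
0.02 op 0.75
0.0 op 0.75
-0.02 op 0.75
-0.04 op 0.75
0.001 -0.006 0.017 -0.006 0.000 -0.000 G; -0.000 -0.015 0.015 0.000 0.000 0.000 G; 0.000 -0.015 0.016 0.000 0.000 0.000 G; -0.000 -0.015 0.016 0.000 0.000 0.000 G
```

View pics/s17.png

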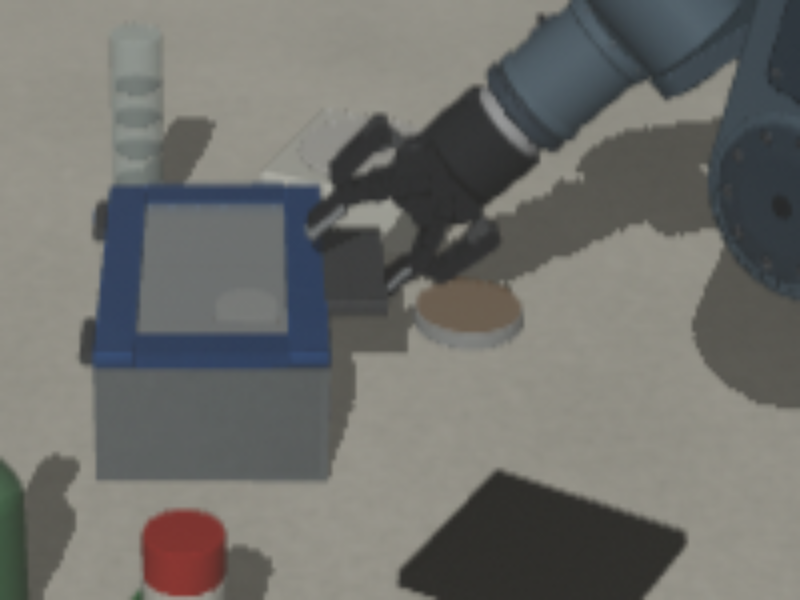

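>>> arm_command(motion="0 -0.012 0.013 0 0 0 0.75; 0 -0.014 0.014 0 0 0 0.75; 0 -0.014 0.014 0 0 0 0.75")

```text
time_s: 19.98
eef_pos: [0.4883, -0.0397, 0.0944]
eef_rot: [0.255, 0.607, 0.694, 0.291]
wrist_force: [0.1, -0.2, -0.4]
opening: 0.748
```

```bash
python3 -c "
from traj import *
nxt(np.arange(-.02,-.05,-.02))
"
```

```text
t 19.98 p [ 0.4883 -0.0397  0.0944] q [-0.708 -0.111  2.49   1.313  0.582 -1.93 ] F [ 0.1 -0.2 -0.4] op 0.748
x,y,z cols
 [[-0.133  0.694  0.707]
 [ 0.991  0.094  0.094]
 [-0.001  0.713 -0.701]]
X -0.1734 Z -0.0066 off -0.0013 tilt 0.794 side -0.002
rest angle -0.020972256617258572
-0.02 op 0.75
-0.04 op 0.75
0.007 0.002 0.004 -0.005 0.002 -0.001 G; -0.000 -0.015 0.016 0.000 0.000 0.000 G
```

Run:
```python
from kin import *
from bench import get_obs
o=get_obs();Off=R.from_euler('z',np.pi/2);q=o["q"]
for X,Z,a in [(-.19,-.007,.8),(-.21,.02,.8),(-.23,.04,.8),(-.23,.05,.7),(-.25,.07,.6),(-.25,.12,.4),(-.25,.2,.2)]:
    P,Rt=lp(X,Z,a); s,e=ik(P,Rt,q,Off);print(X,Z,a,s.round(2),round(e,4))
```

```text
-0.19 -0.007 0.8 [-0.77 -0.16  2.54  1.29  0.62 -1.95] 0.0
-0.21 0.02 0.8 [-0.84 -0.35  2.58  1.1   0.73 -1.77] 0.0
-0.23 0.04 0.8 [-0.9  -0.49  2.58  0.94  0.86 -1.62] 0.0381
-0.23 0.05 0.7 [-0.83 -0.52  2.54  0.78  0.85 -1.41] 0.0
-0.25 0.07 0.6 [-0.81 -0.6   2.49  0.59  0.96 -1.21] 0.0
-0.25 0.12 0.4 [-0.63 -0.52  2.28  0.31  1.11 -0.87] 0.0
-0.25 0.2 0.2 [-0.5  -0.42  2.02  0.12  1.38 -0.65] 0.0
```

Run:
```python
from h import *
from bench import get_obs
o=get_obs()
w=[(*lp(-.180,-.012,.79),2),(*lp(-.205,.015,.75),4),(*lp(-.24,.065,.6),5),(*lp(-.25,.14,.35),6)]
plan(o,w,.75)
```

```text
0.003 -0.021 -0.002 0.002 0.001 -0.000 0.75; 0.003 -0.021 -0.002 0.002 0.001 -0.000 0.75; -0.000 0.002 -0.046 0.010 -0.000 -0.000 0.75; 0.000 0.002 -0.046 0.010 0.000 0.000 0.75; -0.000 0.001 -0.046 0.010 0.000 -0.000 0.75; -0.000 0.001 -0.046 0.010 0.000 0.000 0.75; 0.000 0.008 -0.060 0.029 -0.000 0.000 0.75; -0.000 0.007 -0.061 0.029 0.000 -0.000 0.75; -0.000 0.005 -0.061 0.029 0.000 0.000 0.75; -0.000 0.003 -0.061 0.029 0.000 -0.000 0.75
0.000 0.001 -0.061 0.029 -0.000 0.000 0.75; 0.000 0.028 -0.056 0.040 0.000 0.000 0.75; -0.000 0.026 -0.057 0.040 0.000 -0.000 0.75; -0.000 0.024 -0.058 0.040 -0.000 -0.000 0.75; 0.000 0.021 -0.059 0.040 0.000 -0.000 0.75; -0.000 0.019 -0.060 0.040 -0.000 0.000 0.75; 0.000 0.016 -0.061 0.040 0.000 -0.000 0.75
```

>>> arm_command(motion="0 -0.02 0 0 0 0 0.75; 0 -0.02 0 0 0 0 0.75; 0 0 -0.04 0.01 0 0 0.75; 0 0 -0.045 0.01 0 0 0.75; 0 0 -0.045 0.01 0 0 0.75; 0 0 -0.045 0.01 0 0 0.75")

```text
time_s: 20.48
eef_pos: [0.4574, -0.0444, 0.1129]
eef_rot: [0.24, 0.613, 0.7, 0.276]
wrist_force: [0.2, 0.3, -0.1]
opening: 0.75
```

Run:
```python
from h import *
from bench import *
import cv2
o=show();hp(o)
w=[(*lp(-.24,.065,.6),5),(*lp(-.25,.14,.35),6)]
plan(o,w,.75)
c=camera('side');cv2.imwrite('pics/s18.png',cv2.resize(c['img'][150:300,260:460,::-1],None,fx=4,fy=4))
```

```text
t 20.48 p [ 0.4574 -0.0444  0.1129] q [-0.779 -0.292  2.533  1.043  0.675 -1.685] F [ 0.2  0.3 -0.1] op 0.75
x,y,z cols
 [[-0.132  0.726  0.675]
 [ 0.991  0.095  0.092]
 [ 0.002  0.681 -0.732]]
X -0.2047 Z 0.0119 off -0.0018 tilt 0.750 side -0.000
0.002 0.010 -0.063 0.029 0.000 -0.001 0.75; 0.002 0.008 -0.063 0.029 0.000 -0.001 0.75; 0.002 0.007 -0.063 0.029 0.000 -0.001 0.75; 0.002 0.005 -0.064 0.029 0.000 -0.001 0.75; 0.002 0.003 -0.064 0.029 0.000 -0.001 0.75; 0.000 0.028 -0.056 0.040 0.000 0.000 0.75; -0.000 0.026 -0.057 0.040 0.000 -0.000 0.75; -0.000 0.024 -0.058 0.040 -0.000 -0.000 0.75; 0.000 0.021 -0.059 0.040 0.000 -0.000 0.75; -0.000 0.019 -0.060 0.040 -0.000 0.000 0.75
0.000 0.016 -0.061 0.040 0.000 -0.000 0.75
```

View pics/s18.png

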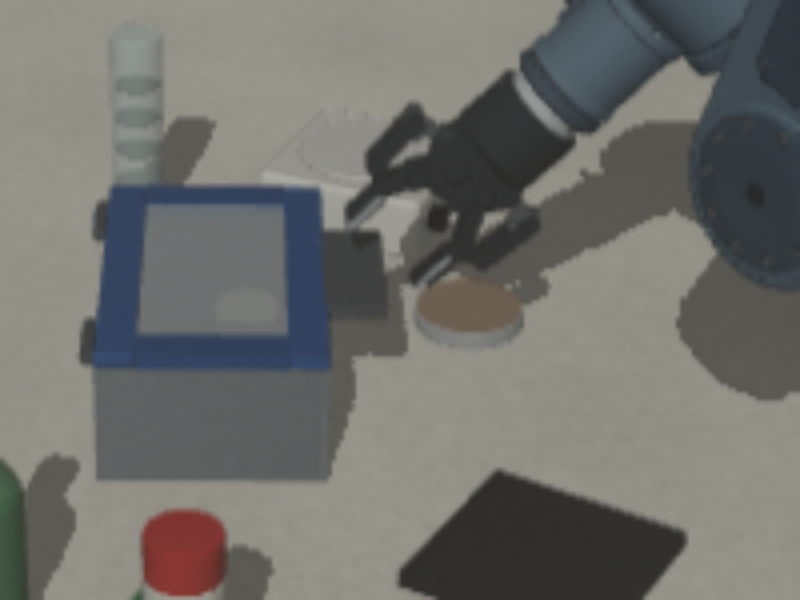

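Lid lies flat on the case with the fingers clear of the tab. Retreat further and check.

>>> arm_command(motion="0 0.01 -0.06 0.03 0 0 0.75; 0 0.008 -0.06 0.03 0 0 0.75; 0 0.005 -0.06 0.03 0 0 0.75; 0 0.005 -0.06 0.03 0 0 0.75; 0 0.01 -0.06 0.03 0 0 0.75; 0 0.02 -0.06 0.04 0 0 0.75; 0 0.02 -0.06 0.04 0 0 0.75; 0 0.02 -0.06 0.04 0 0 0.75; 0 0.02 -0.06 0.04 0 0 0.75; 0 0 0 0 0 0 0.75")

```text
time_s: 21.37
eef_pos: [0.4141, -0.0511, 0.2204]
eef_rot: [0.137, 0.645, 0.735, 0.157]
wrist_force: [0.3, -0.8, 0.1]
opening: 0.751
```

Run:
```python
from h import *
from bench import *
import cv2
o=show();hp(o)
a=camera('side')['img'][130:350,210:450,::-1];c=camera('top')
cv2.imwrite('pics/s19.png',cv2.resize(a,None,fx=2.7,fy=2.7,interpolation=cv2.INTER_CUBIC))
cv2.imwrite('pics/t19.png',cv2.resize(c['img'][130:310,200:540,::-1],None,fx=2.3,fy=2.3,interpolation=cv2.INTER_CUBIC))
hsv=cv2.cvtColor(c["img"],cv2.COLOR_RGB2HSV)
red=(((hsv[...,0]<8)|(hsv[...,0]>172))&(hsv[...,1]>150)&(hsv[...,2]>80)).astype(np.uint8)[190:290,205:300]
n,l,s,ce=cv2.connectedComponentsWithStats(red);i=1+np.argmax(s[1:,4]);print(s[i],ray(ce[i][0]+205,ce[i][1]+190,c["intrinsics"],c["pose"],.134))
```

```text
t 21.37 p [ 0.4141 -0.0511  0.2204] q [-0.647 -0.528  2.287  0.327  1.097 -0.886] F [ 0.3 -0.8  0.1] op 0.751
x,y,z cols
 [[-0.13   0.905  0.404]
 [ 0.991  0.119  0.053]
 [-0.     0.408 -0.913]]
X -0.2485 Z 0.1194 off -0.0025 tilt 0.420 side -0.002
[ 19  26  21  20 319] [0.53884315 0.36345941 0.134     ]
```

View pics/s19.png

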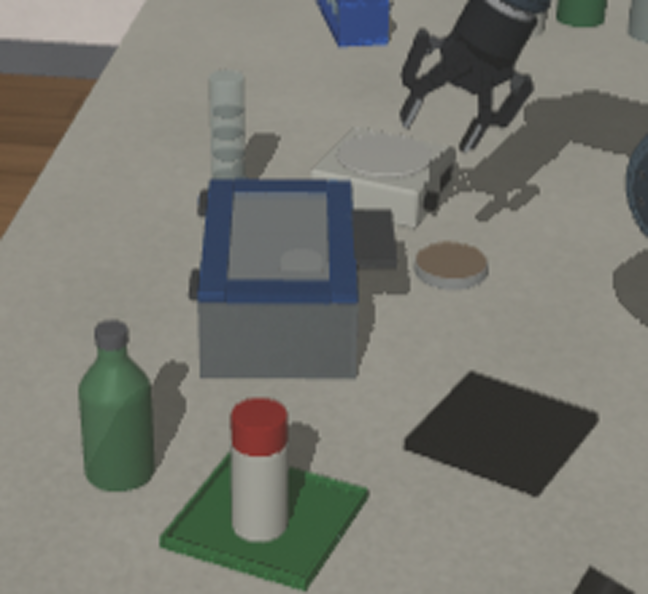

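View pics/t19.png

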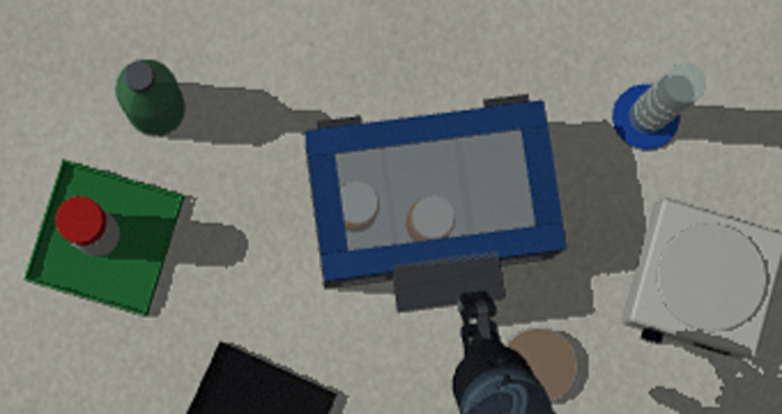

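```bash
python3 -c "
from bench import *
print(hand_in())"
```

```text
the job is handed in; nothing more can be done
None
```

The red-capped bottle is standing in the green tray, the case lid is shut, and I handed the job in at about 21.4 s. No verdict was reported.

- **Bottle:** I gripped it by its cap, lifted it out of the right-hand bay and set it down upright. It sits about 4 mm and 8 mm off the tray centre along world x and y, well inside the 50 mm limit. While feeling for the tray floor I pressed it down once harder than intended, about 52 N along z at the wrist. I eased off before letting go, and it stayed upright.
- **Lid:** I straddled the tab with the fingers and pulled the lid forward. The front finger then carried it all the way down, at roughly 0.3 rad/s in the last part. The wrist force fell to about zero when it seated.
- **Last checks:** In the final top and side pictures the lid lies flat, which I judged by eye because I had no direct reading of its angle. Both jars show upright through the window. The green bottle, measuring cylinder and dish look unmoved by eye; I did not re-measure their positions. The gripper was clear of everything, with under 1 N at the wrist. No check failed or disagreed.

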